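# Set the microscope stand's stabiliser leg and clear the specimen stage

## Robot

A 6-joint arm with a two-finger parallel gripper is mounted at the origin on the work surface. World frame = base frame: x ahead of the robot, y to its left, z up, the work surface at z = 0. Lengths are in mm, angles in rad, forces in N, time in s.
With the tool pointing down it reaches from about 325 to 900 mm from the base axis. Payload 6.1 kg.
Tool frame: the origin (TCP) lies midway between the tips of the shut fingers; the grasp point (between the pads) lies 19 mm behind it; z points along the fingers, y is the line along which they close (so a half turn about z gives the same grasp; the last joint's range is limited). The gripper opens to 85 mm and grips with 20 to 120 N. Pads are 22 mm wide; open, the fingers measure 114 mm over their backs; the gripper's body (76 mm by 85 mm) begins 54 mm behind the grasp point. The pads swing forward as they close: fully open they stand 13 mm farther back than shut.
Start: joints at [-1.41, 0.22, 1.526, -0, 1.395, -0.126], TCP at [176.796, -599.466, 231.3] pointing down, gripper open.
Joint ranges: [-2.98, 2.98], [-0.91, 2.08], [0.09, 2.57], [-1.24, 4.39], [0.2, 2.65], [-2.68, 2.68]. Speed limits (rad/s): [2.57, 2.57, 3.01, 3.14, 3.14, 3.14].

## Interface

Orientations are given as a rotation vector (axis times angle).
In Python, from workcell import arm gives the robot as it stands. The module is installed in compiled form; this text tells all that it offers.
- The arm moves only by the shell command python3 -m handwheel 'ROWS'. ROWS is JSON, a list of rows, each a list of 7 numbers: the shift along the world's x, y, z in cm, then the turn, a rotation vector about the world's x, y, z in degrees, then the finger opening in cm, from 0 to 8.54. A call has exactly 10 rows; each row shifts and turns the commanded pose from where the row before left it; what a row does not reach is not made up. A row lasts 1/10 s, in which the tool goes at most 50 mm and 8.59 degrees, less where a joint would pass 70% of its speed; a pose out of reach is approached as far as the arm can. A call is refused whole if a number of a shift passes 5 or a number of a turn 8.59, either way. A call with a gripper value outside its range is refused whole. The fingers move at their own pace and stop on an object; the grip force is fixed at half the most. Time passes only in rows, so rows that do not move let the fingers close, or fill a call up. It gives the time, the measured TCP pose, the force and the opening at its end, in the units of the state.
- arm.get_state(): the state, without advancing time (a new reading comes with each control period).
- arm.read_camera(name): name is "scene" or "side" or "wrist"; returns a dict with "frame" (420x560x3 uint8, blue, green, red), "z_map" (420x560 float32, mm along the optical axis (not along the pixel's ray), 0 where there is no reading), "fx", "fy", "cx", "cy" (pixels), "R" (3x3) and "t" (3): a world point X has camera coordinates R X + t. Camera axes: x right, y down, z forward; pixel columns grow to the right and rows downward; lengths in mm; the calibration is good to about 2 mm. A picture is of the moment at which its call begins.
- arm.sign_off(): hands the job in, once; it reports no verdict.
The state is a dict: "time_s": time; "joint_pos": joint angles; "joint_velocities": joint speeds; "joint_torque": joint torques, N m; "eef_pos": TCP position; "orientation": TCP orientation; "force": force on the tool from outside, world axes, zero at the start; "wrist_torque": the same for the moment, N m; "gripper_width": opening from 0.0 (shut) to 1.0 (fully open).
Only numpy, scipy, OpenCV 4.12 (cv2) and the standard library are available. Lean on these libraries where they do the work, as an engineer would, in place of code of your own. Each camera call takes 0.05 s, during which the arm holds its last target. There are 200 camera calls.

## Task

Get the microscope ready to be swung back over its stage: lay the plywood board flat on the bench under the raised stabiliser leg so that the whole foot will stand on it, then wind the leg down with its crank until the foot bears firmly on the board - the crank goes clearly stiffer, about twice as heavy - and stop there without forcing it. Also clear the stage: lift each spring finger that holds a resin specimen block before taking the block out, lay every block flat in the open tray side by side, and fold all the spring fingers down again. Leave the other things on the bench where they are.

Things in the scene. Friction and masses are not known exactly. Their poses are not given: they have to be found in the camera images.
- stand: Heavy microscope boom stand, fixed. Origin on the bench under the stabiliser leg's axis, z up. The pole (32 mm thick, 530 high) stands 360 mm towards its +y; an outrigger arm 30 mm wide, 142 to 168 mm above the bench, joins pole and leg. The leg is an upright tube 42 mm in diameter from 116 to 200 mm above the bench, topped by a gear head 58 mm in diameter up to 227 mm.
- crank_axis (a point): Point on the crank's vertical axis (the leg's axis), 262 mm above the bench, level with the knob's middle. Clockwise from above lowers the foot, 16 mm a turn; the other way raises it. Turning it freely takes about 3 N at the knob; once the rubber foot is on the board each quarter turn more adds 60 N on the foot and 3 N at the knob.
- crank_knob (a point): Centre of the crank's knob: an upright black cylinder 22 mm in diameter, 46 mm high (239 to 285 mm above the bench), free to spin on its pin, 50 mm from the crank axis; starting angle varies. The crank arm, 16 mm wide, lies right below it. The crank stays where it is left (a foot load above about 60 N eases back to 60 N when the knob is let go).
- foot: The leg's round black rubber foot, 44 mm in diameter, 14 mm high, on a rod 26 mm thick under the tube; it only moves up and down. Origin at the centre of its sole, 79 to 95 mm above the bench at the start; the lowest it can be wound is 10 mm above the bench, so it needs the board. The rubber gives 1 mm per 15 N. Firm on its board means over 35 N; 150 N would damage it.
- foot_sole (a point): Centre of the foot's sole, on the leg's axis.
- board: Loose plywood bearing board, 220 x 66 x 18 mm, 0.3 kg, lying flat. Origin at the centre of its underside, x along its 220 mm, z up.
- board_mid (a point): Centre of the plywood board, half-way up (9 mm above its underside); axes as the board's.
- stage: Fixed stage: dark steel plate 145 (x) x 300 (y) x 12 mm. Origin on the bench, 5 mm to -x of its centre; -x faces the robot. Nests at x = -10, y = -100, 0, 100 mm, each for one block lying on the plate, 70 mm along x, with strips 5 mm high 1.5 mm off its front, back and (at x = 8 to 24 mm) sides. Behind each (x = 34 to 52 mm) two lugs, 24 mm over both, 46 mm above the bench carry the finger.
- tray: Blue open tray, fixed, 290 mm (x) by 130 mm (y) and 26 mm high, walls and floor 4 to 5 mm thick. Origin at the centre of its underside, z up.
- finger1 (a joint): Angle (rad) of spring finger 1, at stage y = -100 mm: 0 with its nose on a block, -0.15 folded down in an empty nest, growing as its handle is swung up and away from the robot, to 1.75 fully up (10 degrees past upright). Over-centre spring: below 1.0 it swings the finger down (6 N at the nose), above 1.0 up, and keeps it there. Folded down: below 0.12.
- finger1_handle (a point): Centre of the T-handle on the tip of spring finger 1: a black sleeve 14 mm in diameter and 30 mm long along the stage's y, turning freely on its pin. At angle 0 it is 42 mm to the stage's -x of the hinge and 20 mm above it (58 mm above the bench). The finger below it is a bar 12 mm wide, 6 mm thick, its middle 20 mm below the handle's; its nose reaches 10 mm lower.
- finger1_hinge (a point): Centre of the hinge of finger 1 (fixed to the stage at x = 42 mm, 38 mm above the bench); the hinge axis is the stage's y.
- finger2 (a joint): Angle (rad) of spring finger 2, at stage y = 0 mm: 0 with its nose on a block, -0.15 folded down in an empty nest, growing as its handle is swung up and away from the robot, to 1.75 fully up (10 degrees past upright). Over-centre spring: below 1.0 it swings the finger down (6 N at the nose), above 1.0 up, and keeps it there. Folded down: below 0.12.
- finger2_handle (a point): Centre of the T-handle on the tip of spring finger 2: a black sleeve 14 mm in diameter and 30 mm long along the stage's y, turning freely on its pin. At angle 0 it is 42 mm to the stage's -x of the hinge and 20 mm above it (58 mm above the bench). The finger below it is a bar 12 mm wide, 6 mm thick, its middle 20 mm below the handle's; its nose reaches 10 mm lower.
- finger2_hinge (a point): Centre of the hinge of finger 2 (fixed to the stage at x = 42 mm, 38 mm above the bench); the hinge axis is the stage's y.
- finger3 (a joint): Angle (rad) of spring finger 3, at stage y = 100 mm: 0 with its nose on a block, -0.15 folded down in an empty nest, growing as its handle is swung up and away from the robot, to 1.75 fully up (10 degrees past upright). Over-centre spring: below 1.0 it swings the finger down (6 N at the nose), above 1.0 up, and keeps it there. Folded down: below 0.12.
- finger3_handle (a point): Centre of the T-handle on the tip of spring finger 3: a black sleeve 14 mm in diameter and 30 mm long along the stage's y, turning freely on its pin. At angle 0 it is 42 mm to the stage's -x of the hinge and 20 mm above it (58 mm above the bench). The finger below it is a bar 12 mm wide, 6 mm thick, its middle 20 mm below the handle's; its nose reaches 10 mm lower.
- finger3_hinge (a point): Centre of the hinge of finger 3 (fixed to the stage at x = 42 mm, 38 mm above the bench); the hinge axis is the stage's y.
- block1_mid (a point): Centre of a specimen block: a beetle cast in a clear yellowish resin block 70 (x) x 40 (y) x 16 mm (z), 60 g. At the start it lies in one of the nests, under the finger's nose, which covers its far end. There are 2 or 3 blocks; an absent one has no pose.
- block2_mid (a point): Centre of a specimen block: a beetle cast in a clear yellowish resin block 70 (x) x 40 (y) x 16 mm (z), 60 g. At the start it lies in one of the nests, under the finger's nose, which covers its far end. There are 2 or 3 blocks; an absent one has no pose.
- block3_mid (a point): Centre of a specimen block: a beetle cast in a clear yellowish resin block 70 (x) x 40 (y) x 16 mm (z), 60 g. At the start it lies in one of the nests, under the finger's nose, which covers its far end. There are 2 or 3 blocks; an absent one has no pose.
- oil_bottle: Bystander: amber dropper bottle, 32 mm in diameter, 62 mm high, origin under its centre.
- lens: Bystander: black camera lens standing upright, 60 mm in diameter, 62 mm high, origin under its centre.
- petri: Bystander: closed clear dish, 90 mm in diameter, 15 mm high, origin under its centre.

How it is judged (in metres and radians):
On the way, in this order (a step that is already met when the one before it is completed fails the run):
1. the board lies flat on the bench with the whole foot above it, the foot still clear of it (x of foot_sole in the frame of board between -0.089 and 0.089 m and y of foot_sole in the frame of board between -0.013 and 0.013 m and height (world z) of board_mid below 0.014 m and angle between board_mid's own z axis and vertical below 0.06 rad and contact force between foot and board below 1 N), for 0.2 s.
2. the leg is wound down until the foot bears on the board with more than 35 N (x of foot_sole in the frame of board between -0.089 and 0.089 m and y of foot_sole in the frame of board between -0.013 and 0.013 m and height (world z) of board_mid below 0.014 m and angle between board_mid's own z axis and vertical below 0.06 rad and contact force between foot and board above 35 N), for 0.3 s.
At the end, for the whole second after the job is handed in: The foot bears on the flat-lying board with over 30 N, its centre within 13 mm of the board's long middle line and 89 mm of its middle; every block lies still and flat (0.15 rad, either face up) on the tray floor; all three fingers are folded down (below 0.12 rad) (x of foot_sole in the frame of board between -0.089 and 0.089 m and y of foot_sole in the frame of board between -0.013 and 0.013 m and height (world z) of board_mid below 0.014 m and angle between board_mid's own z axis and vertical below 0.06 rad and contact force between foot and board above 30 N and x of block1_mid in the frame of tray between -0.122 and 0.122 m and y of block1_mid in the frame of tray between -0.044 and 0.044 m and z of block1_mid in the frame of tray between 0.004 and 0.02 m and (angle between block1_mid's own z axis and vertical below 0.15 rad or angle between block1_mid's own z axis and vertical above 2.99 rad) and linear speed of each of block1, block2, block3 below 0.02 m/s and x of block2_mid in the frame of tray between -0.122 and 0.122 m and y of block2_mid in the frame of tray between -0.044 and 0.044 m and z of block2_mid in the frame of tray between 0.004 and 0.02 m and (angle between block2_mid's own z axis and vertical below 0.15 rad or angle between block2_mid's own z axis and vertical above 2.99 rad) and x of block3_mid in the frame of tray between -0.122 and 0.122 m and y of block3_mid in the frame of tray between -0.044 and 0.044 m and z of block3_mid in the frame of tray between 0.004 and 0.02 m and (angle between block3_mid's own z axis and vertical below 0.15 rad or angle between block3_mid's own z axis and vertical above 2.99 rad) and value of joint each of finger1, finger2, finger3 below 0.12 rad); the robot touches nothing.
It fails at once if the foot is overloaded: more than 150 N on the board (contact force between foot and board above 150 N).
It fails at once if a bystander (bottle, lens, dish) is moved more than 30 mm (distance of any of oil_bottle, lens, petri from where it was at the start of the episode above 0.03 m).
It fails at once if a block is dragged or lifted out by the gripper while its spring finger still presses on it ((contact force between the fingers and block1 above 3 N and contact force between finger1 and block1 above 2.5 N and (height (world z) of block1_mid above 0.027 m or x of block1_mid in the frame of stage below -0.022 m)) or (contact force between the fingers and block2 above 3 N and contact force between finger2 and block2 above 2.5 N and (height (world z) of block2_mid above 0.027 m or x of block2_mid in the frame of stage below -0.022 m)) or (contact force between the fingers and block3 above 3 N and contact force between finger3 and block3 above 2.5 N and (height (world z) of block3_mid above 0.027 m or x of block3_mid in the frame of stage below -0.022 m))).
Of block1, block2, block3 only 2 to 3 are there at a start; the rules pass over those that are not, and their reading is None.
At some moment in a run one of board, block1, block2, block3 may be knocked a few centimetres aside while the robot is not near it.
Once in a run the grip may slacken for a moment while it holds something.
It also fails if it takes over 210 s, if anything falls off the work surface, if the arm or the gripper's body presses on something with over 40 N, if the wrist force passes 120 N, or if a joint passes its speed limit or range.

## Working session

There is one attempt and no reset: what is moved stays moved. The work goes in short steps, Python scripts to look and compute and a shell command to move; the robot and the scene stay as the last step left them, time stands still between calls to the robot, and variables do not carry over. Pictures are saved under pics/ and viewed, on a budget of 14 in all, crops included, one or two more only if the job needs it, and the job is handed in when it is done.

```bash
mkdir -p pics
cat > h.py <<'E'
import numpy as np, cv2, sys
from workcell import arm
def pts(c):
    z=c["z_map"]; h,w=z.shape; u,v=np.meshgrid(np.arange(w),np.arange(h))
    P=np.stack([(u-c["cx"])/c["fx"]*z,(v-c["cy"])/c["fy"]*z,z],-1)
    W=(P-np.array(c["t"]).ravel())@np.array(c["R"]); W[z<=0]=np.nan
    return W
def proj(c,X):
    p=np.array(c["R"])@np.array(X,float)+np.array(c["t"]).ravel()
    return c["fx"]*p[0]/p[2]+c["cx"],c["fy"]*p[1]/p[2]+c["cy"]
def ray(c,u,v,h):
    R=np.array(c["R"]);o=-R.T@np.array(c["t"]).ravel();d=R.T@np.array([(u-c["cx"])/c["fx"],(v-c["cy"])/c["fy"],1])
    return o+d*(h-o[2])/d[2]
def save(c,name): cv2.imwrite("pics/"+name,c["frame"])
E
python3 - <<'E'
from h import *
import pickle
for n in("scene","side"):
    c=arm.read_camera(n); save(c,n+"0.png"); pickle.dump(c,open(n+"0.pkl","wb"))
    R=np.array(c["R"]);print(n,-R.T@np.array(c["t"]).ravel(),R[2])
s=arm.get_state();print(s)
E
```

```text
scene [ 959.29271555 -339.63204026 1005.35582068] [-0.38054139  0.3218226  -0.86695932]
side [ 549.37856135 -986.82478791  871.37378043] [ 0.03575003  0.80547302 -0.59155316]
{'time_s': 0.1, 'joint_pos': array([-1.41009997e+00,  2.21152210e-01,  1.52750575e+00, -1.89898991e-05,
        1.39472026e+00, -1.26065825e-01]), 'joint_velocities': array([-5.02711035e-05, -1.29001881e-03, -4.14076700e-03,  2.27532726e-03,
       -9.51042761e-06, -2.11694080e-03]), 'joint_torque': array([ 5.61139223e-04, -4.98243141e+01, -3.90546155e+01, -1.66055215e-04,
        5.64839516e-03,  1.66172407e-05]), 'eef_pos': array([ 176.70123172, -598.92187173,  230.30079356]), 'orientation': array([-3.10758787e+00, -4.48653325e-01,  7.78777037e-05]), 'force': array([-0.22555426,  0.16588616,  0.18399416]), 'wrist_torque': array([-0.02050971, -0.00133858,  0.02848008]), 'gripper_width': 1.001658070265612}
```

View pics/scene0.png

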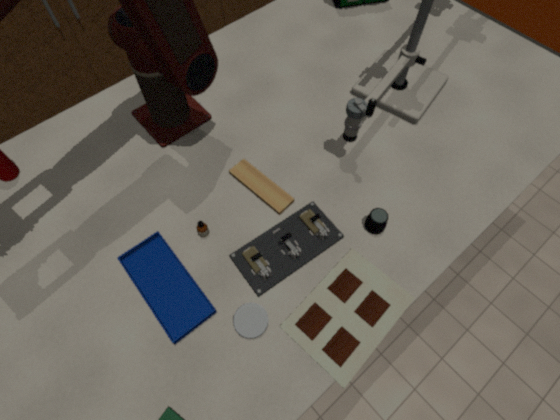

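View pics/side0.png

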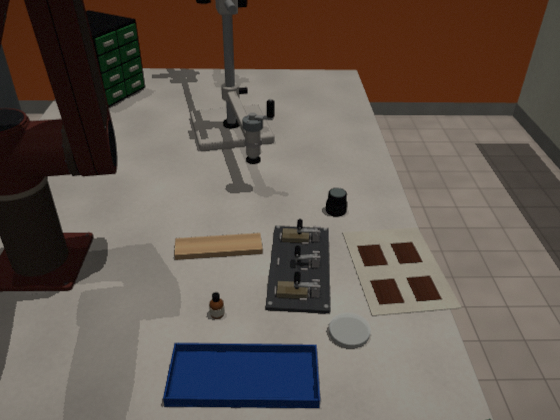

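Scene: the board is at (262,186), the stage at (287,247) with blocks in the two outer nests, middle nest apparently empty. Tray (166,287), bottle (202,228), dish (250,320), lens (376,220), leg (352,120); side view has the knob at (270,107).

Run:
```python
from h import *
import pickle
for n in("scene","side"):
    c=pickle.load(open(n+"0.pkl","rb")); W=pts(c); f=c["frame"]; hsv=cv2.cvtColor(f,cv2.COLOR_BGR2HSV)
    X,Y,Z=W[...,0],W[...,1],W[...,2]
    def rep(name,m,minarea=15):
        m=m.astype(np.uint8); k,l,st,ce=cv2.connectedComponentsWithStats(m)
        for i in range(1,k):
            if st[i,4]<minarea: continue
            p=W[l==i]; p=p[~np.isnan(p[:,0])]
            if len(p)<5: continue
            (cx,cy),(a,b),an=cv2.minAreaRect(p[:,:2].astype(np.float32))
            print(n,name,"px",ce[i].round(),st[i,4],"med",np.median(p,0).round(1),"rect",round(cx,1),round(cy,1),round(a,1),round(b,1),round(an,1))
    ok=(X>250)
    H,S,V=hsv[...,0],hsv[...,1],hsv[...,2]
    rep("blue",(H>100)&(H<130)&(S>150)&(Z>18)&(Z<40)&ok,100)
    rep("board",(H>8)&(H<25)&(S>60)&(V>110)&(Z>12)&(Z<26)&ok,100)
    rep("stagetop",(Z>8)&(Z<15)&(V<90)&(S<90)&(X>350)&(Y<0),300)
    rep("block",(H>12)&(H<35)&(S>50)&(Z>22)&(Z<34)&(X>400))
    rep("handle",(Z>50)&(Z<72)&(V<70)&(X>400))
    rep("knob",(Z>276)&(Z<294)&(X>350)&(V<70))
    rep("gear",(Z>215)&(Z<232)&(X>350))
    rep("lens",(Z>55)&(Z<66)&(X>400))
    rep("foot",(Z>75)&(Z<115)&(X>400)&(V<70))
    rep("tube",(Z>120)&(Z<195)&(X>400))
```

```text
scene blue px [136. 250.] 119 med [ 371.6 -361.5   24.2] rect 382.5 -361.8 67.1 144.4 29.7
scene blue px [180. 322.] 187 med [ 654.  -388.1   24.6] rect 596.3 -392.0 212.9 101.1 33.5
scene board px [262. 185.] 1246 med [440.7  46.1  18.3] rect 434.8 47.1 219.7 66.8 5.6
scene stagetop px [270. 260.] 2118 med [644.7 -85.   12.1] rect 635.6 -85.2 182.9 145.8 85.1
scene block px [309. 221.] 204 med [623.2  64.5  28.3] rect 633.3 73.1 40.6 71.2 84.6
scene block px [320. 222.] 17 med [652.4  87.7  28.2] rect 654.1 87.3 5.2 25.6 84.7
scene block px [251. 258.] 206 med [ 602.7 -134.2   28.2] rect 616.1 -125.5 40.5 71.6 83.4
scene block px [263. 261.] 33 med [ 636.  -112.7   28.3] rect 637.7 -111.9 10.2 28.2 84.9
scene handle px [400.  81.] 42 med [446.8 668.8  59.7] rect 446.5 672.1 28.4 15.9 30.5
scene handle px [377. 220.] 109 med [766.5 194.2  61.5] rect 758.0 206.2 50.4 46.8 12.1
scene handle px [315. 218.] 55 med [645.2  70.6  63.4] rect 644.2 70.9 32.5 13.1 82.5
scene handle px [200. 224.] 34 med [ 450.9 -180.8   61.1] rect 449.3 -179.8 14.1 15.7 49.8
scene handle px [286. 237.] 56 med
[... 2886 characters left out ...]
9.1 18.3 28.4 86.5
side lens px [338. 193.] 174 med [754.  204.4  61.1] rect 754.5 208.2 51.7 53.4 34.7
side lens px [300. 223.] 49 med [641.6  66.8  61.3] rect 641.1 70.8 39.4 12.8 86.2
side lens px [297. 249.] 33 med [631.  -31.5  56.9] rect 630.5 -28.5 32.5 10.5 81.9
side lens px [297. 277.] 66 med [ 623.6 -131.5   61.3] rect 624.2 -127.8 34.4 13.6 86.3
side lens px [216. 295.] 48 med [ 445.5 -183.1   59.7] rect 445.4 -181.1 15.2 15.0 76.6
side foot px [230. 110.] 63 med [432.9 668.   91.6] rect 434.5 665.9 18.7 24.4 79.6
side foot px [253. 159.] 95 med [519.3 317.2 100.8] rect 517.3 319.6 28.0 38.3 82.9
side tube px [241. 115.] 1008 med [477.5 511.3 164.7] rect 476.1 500.4 88.8 402.3 7.5
```

Run:
```python
from h import *
import pickle
from scipy.optimize import least_squares
def fit(p,r,x0):
    return least_squares(lambda q:np.hypot(p[:,0]-q[0],p[:,1]-q[1])-r,x0,loss="soft_l1").x.round(1)
for n in("scene","side"):
    c=pickle.load(open(n+"0.pkl","rb")); W=pts(c); X,Y,Z=np.moveaxis(W,-1,0); V=c["frame"].max(2)
    hsv=cv2.cvtColor(c["frame"],cv2.COLOR_BGR2HSV)
    near=np.hypot(X-519,Y-325)
    for nm,m,r in [("foot",(Z>80)&(Z<108)&(near<40)&(V<70),22),("tube",(Z>120)&(Z<140)&(near<40),21),("gear",(Z>204)&(Z<224)&(near<45),29)]:
        p=W[m]; print(n,nm,m.sum(),fit(p,r,(519,325)),"zmin",p[:,2].min().round(1))
    m=(Z>245)&(Z<282)&(np.hypot(X-570,Y-317)<25); p=W[m]; print(n,"knobside",m.sum(),fit(p,11,(570,317)))
    m=(Z>2)&(Z<60)&(X>330)&(X<650)&(Y>230)&(Y<480); p=W[m]; print(n,"low stuff near leg",m.sum(), p.min(0).round() if m.any() else "")
    m=(hsv[...,0]>100)&(hsv[...,0]<130)&(hsv[...,1]>120)&(X>250)&(Y<-200)&(Z<30)
    p=W[m]; print(n,"tray all",cv2.minAreaRect(p[:,:2].astype(np.float32)))
    m=(Z>10)&(X>550)&(Y<-170)&(Y>-320); print(n,"petri",np.median(W[m],0).round())
```

```text
scene foot 68 [518.8 335.3] zmin 92.2
scene tube 60 [521.  332.7] zmin 120.4
scene gear 97 [520.5 332.3] zmin 204.1
scene knobside 91 [569.4 321.9]
scene low stuff near leg 1368 [330. 230.   2.]
scene tray all ((512.7393188476562, -347.83563232421875), (127.57949829101562, 290.28076171875), 88.0322265625)
scene petri [ 729. -237.   15.]
side foot 85 [518.5 335.2] zmin 92.5
side tube 88 [519.5 331.5] zmin 120.4
side gear 143 [519.4 331.9] zmin 204.1
side knobside 107 [568.4 321.4]
side low stuff near leg 252 [332. 230.   2.]
side tray all ((509.19512939453125, -350.6966552734375), (133.79429626464844, 288.5697326660156), 88.11353302001953)
side petri [ 717. -246.   14.]
```

```bash
python3 -m handwheel '[[0.4,1.6,0,0,0,-0.54,8.54],[0.86,3.19,0,0,0,-0.54,8.54],[0.86,3.19,0,0,0,-0.54,8.54],[0.86,3.19,0,0,0,-0.54,8.54],[0.86,3.19,0,0,0,-0.54,8.54],[0.86,3.19,0,0,0,-0.54,8.54],[0.86,3.19,0,0,0,-0.54,8.54],[0.86,3.19,0,0,0,-0.54,8.54],[0.86,3.19,0,0,0,-0.54,8.54],[0.86,3.19,0,0,0,-0.54,8.54]]'
python3 -m handwheel '[[0.86,3.19,0,0,0,-0.54,8.54],[0.86,3.19,0,0,0,-0.54,8.54],[0.86,3.19,0,0,0,-0.54,8.54],[0.86,3.19,0,0,0,-0.54,8.54],[0.86,3.19,0,0,0,-0.54,8.54],[0.86,3.19,0,0,0,-0.54,8.54],[0.86,3.19,0,0,0,-0.54,8.54],[0.86,3.19,0,0,0,-0.54,8.54],[0.86,3.19,0,0,0,-0.54,8.54],[1.36,4.79,0,0,0,-0.54,8.54]]'
python3 -m handwheel '[[0,0,-2,0,0,0,8.54],[0,0,-2,0,0,0,8.54],[0,0,-2,0,0,0,8.54],[0,0,-2,0,0,0,8.54],[0,0,-2,0,0,0,8.54],[0,0,-2,0,0,0,8.54],[0,0,-1,0,0,0,8.54],[0,0,0,0,0,0,8.54],[0,0,0,0,0,0,8.54],[0,0,0,0,0,0,8.54]]'
python3 - <<'E'
from h import *
import pickle
c=pickle.load(open("side0.pkl","rb"))
print([ray(c,u,v,15).round() for u,v in[(197,145),(272,143),(235,143)]])
c=arm.read_camera("wrist"); save(c,"w1.png")
print(arm.get_state()["joint_pos"].round(2))
E
```

```text
time_s: 1.1
eef_pos: [258.2, -294.9, 230.9]
orientation: [-3.127, -0.301, 0.0]
force: [0.7, 0.0, 1.1]
gripper_width: 1.003
time_s: 2.1
eef_pos: [349.2, 39.3, 231.3]
orientation: [3.137, 0.151, 0.001]
force: [1.8, -0.5, 0.1]
gripper_width: 1.004
time_s: 3.1
eef_pos: [350.1, 38.5, 102.4]
orientation: [3.137, 0.154, 0.003]
force: [0.5, -0.5, 0.2]
gripper_width: 1.001
[array([328., 558.,  15.]), array([578., 573.,  15.]), array([454., 572.,  15.])]
[-0.12 -0.35  2.32  0.    1.17  1.36]
```

View pics/w1.png

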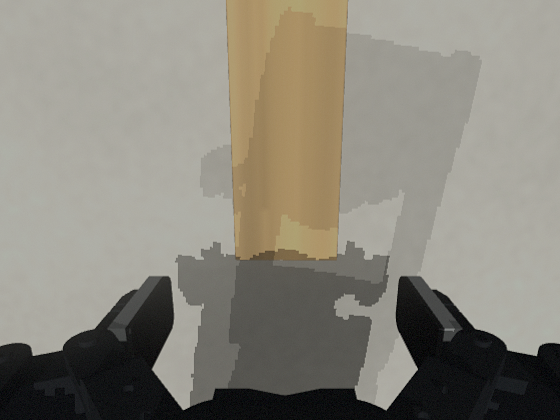

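The board runs straight up the picture, end at (287,260), centred between the fingers (left 165, right 405). I'll check where the end is in world terms.

Run:
```python
from h import *
c=arm.read_camera("wrist"); W=pts(c); Z=W[...,2]; hsv=cv2.cvtColor(c["frame"],cv2.COLOR_BGR2HSV)
m=(Z>10)&(Z<28)&(hsv[...,1]>60); p=W[m]; print(m.sum(), np.median(p,0), cv2.minAreaRect(p[:,:2].astype(np.float32)),p.min(0),p.max(0))
print(proj(c,[349,38,18]))
```

```text
28913 [409.53248086  43.06445072  18.62231149] ((399.10986328125, 42.370948791503906), (151.5562744140625, 66.11685180664062), 5.608097553253174) [321.20971776   2.73022307  15.60396574] [477.26149818  82.22212882  21.23531864]
(np.float64(285.06174791511745), np.float64(222.48157598383796))
```

```bash
python3 -m handwheel '[[0,0,-1.5,0,0,0,8.54],[0,0,-1.5,0,0,0,8.54],[0,0,-1.5,0,0,0,8.54],[0,0,-1.5,0,0,0,8.54],[0,0,-1.5,0,0,0,8.54],[0,0,-1,0,0,0,8.54],[0,0,-0.8,0,0,0,8.54],[0,0,-0.6,0,0,0,8.54],[0,0,-0.3,0,0,0,8.54],[0,0,0,0,0,0,8.54]]'
python3 -m handwheel '[[0,0,0,0,0,0,6],[0,0,0,0,0,0,6],[0,0,0,0,0,0,6],[0,0,0,0,0,0,6],[0,0,0,0,0,0,6],[0,0,0,0,0,0,6],[0,0,0,0,0,0,6],[0,0,0,0,0,0,6],[0,0,0,0,0,0,6],[0,0,0,0,0,0,6]]'
```

```text
time_s: 4.2
eef_pos: [349.1, 38.6, -0.8]
orientation: [-3.138, -0.154, 0.001]
force: [-0.3, -0.9, -0.2]
gripper_width: 0.998
time_s: 5.2
eef_pos: [349.8, 38.5, 0.2]
orientation: [3.137, 0.154, 0.001]
force: [-2.8, -0.3, 6.3]
gripper_width: 0.754
```

```bash
python3 -m handwheel '[[0,0,0.2,0,0,0,6],[0.12,0.8,0,0,0,0,6],[0.2,1.4,0,0,0,0,6],[0.2,1.4,0,0,0,0,6],[0.2,1.4,0,0,0,0,6],[0.2,1.4,0,0,0,0,6],[0.2,1.4,0,0,0,0,6],[0.2,1.4,0,0,0,0,6],[0.2,1.4,0,0,0,0,6],[0.2,1.4,0,0,0,0,6]]'
python3 -m handwheel '[[0.24,1.6,0,0,0,0,6],[0.24,1.6,0,0,0,0,6],[0.24,1.6,0,0,0,0,6],[0.24,1.6,0,0,0,0,6],[0.24,1.6,0,0,0,0,6],[0.24,1.6,0,0,0,0,6],[0.24,1.6,0,0,0,0,6],[0.24,1.6,0,0,0,0,6],[0.24,1.6,0,0,0,0,6],[0.3,1.84,0,0,0,0,6]]'
python3 - <<'E'
from h import *
print(arm.get_state()["eef_pos"])
for n in("scene","side"):
    c=arm.read_camera(n); W=pts(c); X,Y,Z=np.moveaxis(W,-1,0); hsv=cv2.cvtColor(c["frame"],cv2.COLOR_BGR2HSV)
    m=(Z>12)&(Z<26)&(hsv[...,1]>60)&(hsv[...,0]>8)&(hsv[...,0]<25)&(hsv[...,2]>90)&(X<620)&(Y>-50); p=W[m]; print(m.sum(),cv2.minAreaRect(p[:,:2].astype(np.float32)))
    save(c,n+"2.png")
E
```

```text
time_s: 6.2
eef_pos: [366.0, 159.7, 1.1]
orientation: [-3.138, -0.154, 0.001]
force: [-0.8, -0.5, -2.3]
gripper_width: 0.751
time_s: 7.2
eef_pos: [390.8, 322.1, 1.1]
orientation: [3.138, 0.154, -0.001]
force: [-0.8, -0.5, -1.0]
gripper_width: 0.755
[390.82780823 322.12245541   1.07887593]
657 ((502.6795349121094, 219.34674072265625), (191.58413696289062, 295.9487609863281), 6.215691089630127)
535 ((509.67071533203125, 214.90452575683594), (183.1321563720703, 308.7879943847656), 7.468908309936523)
```

View pics/side2.png

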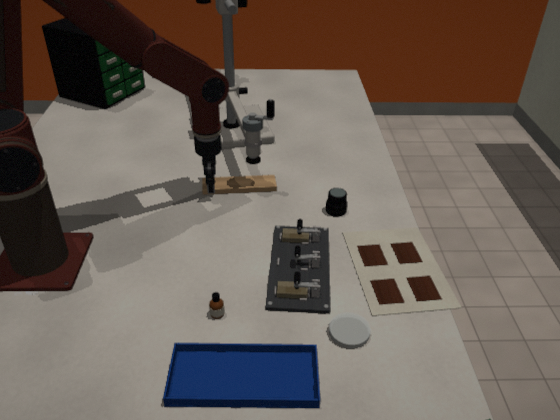

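The board, still held, now lies at about (240,185) in the side view, under the leg. I'll release it, retreat and measure.

```bash
python3 -m handwheel '[[0,0,-0.1,0,0,0,6],[0,0,0,0,0,0,8.54],[0,0,0,0,0,0,8.54],[0,0,0,0,0,0,8.54],[0,0,0,0,0,0,8.54],[0,0,0,0,0,0,8.54],[0,0,2,0,0,0,8.54],[0,0,2,0,0,0,8.54],[0,0,2,0,0,0,8.54],[0,0,2,0,0,0,8.54]]'
python3 - <<'E'
from h import *
for n in("scene","side","wrist"):
    c=arm.read_camera(n); W=pts(c); X,Y,Z=np.moveaxis(W,-1,0); hsv=cv2.cvtColor(c["frame"],cv2.COLOR_BGR2HSV)
    m=(Z>12)&(Z<26)&(hsv[...,1]>60)&(hsv[...,0]>8)&(hsv[...,0]<25)&(hsv[...,2]>80)&(X<620)&(Y>200); p=W[m]; print(n,m.sum(),cv2.minAreaRect(p[:,:2].astype(np.float32)), p[:,0].min(),p[:,0].max())
E
```

```text
time_s: 8.3
eef_pos: [390.9, 320.9, 81.1]
orientation: [3.138, 0.154, -0.0]
force: [0.3, -0.1, 0.1]
gripper_width: 1.004
scene 913 ((477.1637878417969, 329.3134460449219), (221.20411682128906, 70.05164337158203), 4.818076133728027) 364.45069049297734 589.6075024027882
side 768 ((334.2158508300781, 1339.172119140625), (664.8948974609375, 2113.529541015625), 2.7353265285491943) -47.13838318277925 616.9963445976471
wrist 33228 ((438.9419250488281, 325.7319641113281), (149.03370666503906, 66.00116729736328), 5.407173156738281) 362.24823294416456 516.0553039116064
```

```bash
python3 -m handwheel '[[0,0,3,0,0,0,5],[0,0,3,0,0,0,5],[0,0,3,0,0,0,5],[0,0,3,0,0,0,5],[0,0,3,0,0,0,5],[0,0,3,0,0,0,5],[0,0,3,0,0,0,5],[0,0,3,0,0,0,5],[0,0,0,0,0,0,5],[0,0,0,0,0,0,5]]'
python3 -m handwheel '[[2,0,0,0,0,0,5],[2,0,0,0,0,0,5],[2,0,0,0,0,0,5],[2,0,0,0,0,0,5],[2,0,0,0,0,0,5],[2,0,0,0,0,0,5],[2,0,0,0,0,0,5],[2,0,0,0,0,0,5],[1.8,0.1,0,0,0,0,5],[0,0,0,0,0,0,5]]'
python3 - <<'E'
from h import *
c=arm.read_camera("wrist"); save(c,"w3.png"); s=arm.get_state(); print(s["eef_pos"],s["joint_pos"].round(2),proj(c,[569,321.5,285]),proj(c,s["eef_pos"]))
for n in("scene","side"):
    c=arm.read_camera(n); W=pts(c); X,Y,Z=np.moveaxis(W,-1,0)
    m=(Z>245)&(Z<288)&(np.hypot(X-569,Y-321)<18); p=W[m]; print(n,m.sum(),p.mean(0) if m.any() else "")
E
```

```text
time_s: 9.45
eef_pos: [391.1, 321.0, 319.4]
orientation: [3.138, 0.154, -0.001]
force: [-1.4, -0.4, 0.0]
gripper_width: 0.587
time_s: 10.45
eef_pos: [569.6, 321.1, 316.2]
orientation: [3.136, 0.152, -0.007]
force: [-0.6, -0.6, 0.3]
gripper_width: 0.583
[568.60285091 321.40923483 316.76257091] [0.39 0.25 1.33 0.   1.56 1.87] (np.float64(283.41593713603856), np.float64(252.89958240391996)) (np.float64(283.41447358851394), np.float64(282.9618117531155))
scene 125 [573.28963748 315.80518153 269.71204554]
side 123 [568.60552181 313.97423391 267.67142299]
```

View pics/w3.png

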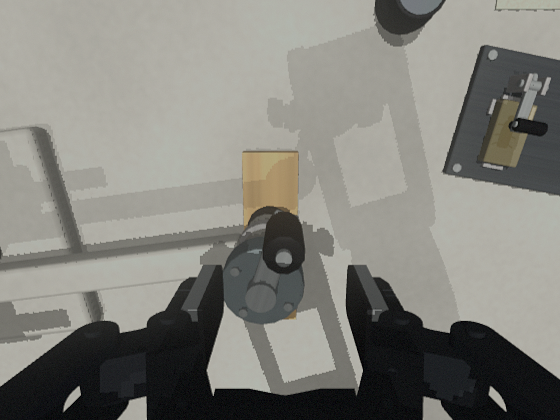

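The wrist view shows the knob top at (285,258), centred between the fingers and within 2 mm of prediction. I'll descend and grip it.

```bash
python3 -m handwheel '[[0,0,-1.5,0,0,0,5],[0,0,-1.5,0,0,0,5],[0,0,-1.5,0,0,0,5],[0,0,-1.2,0,0,0,5],[0,0,-0.8,0,0,0,5],[0,0,-0.4,0,0,0,5],[0,0,0,0,0,0,5],[0,0,0,0,0,0,1.6],[0,0,0,0,0,0,1.6],[0,0,0,0,0,0,1.6]]'
python3 -m handwheel '[[0,0,0,0,0,0,1.6],[0,0,0,0,0,0,1.6],[0,0,0,0,0,0,1.6],[0,0,0,0,0,0,1.6],[0,0,0,0,0,0,1.6],[0,0,0,0,0,0,1.6],[0,0,0,0,0,0,1.6],[0,0,0,0,0,0,1.6],[0,0,0,0,0,0,1.6],[0,0,0,0,0,0,1.6]]'
```

```text
time_s: 11.6
eef_pos: [569.6, 322.1, 252.5]
orientation: [-3.137, -0.154, -0.003]
force: [0.5, -1.4, 2.3]
gripper_width: 0.24
time_s: 12.6
eef_pos: [569.6, 322.1, 252.4]
orientation: [-3.137, -0.154, -0.003]
force: [0.3, -1.0, 4.9]
gripper_width: 0.238
```

Run:
```python
import numpy as np
a=np.radians(-12-18*np.arange(21)); p=np.round(5*np.c_[np.cos(a),np.sin(a)],2); d=np.diff(p,axis=0).round(2)
for h in(d[:10],d[10:]): print(",".join(f"[{x:g},{y:g},0,0,0,0,1.6]" for x,y in h))
```

```text
[-0.56,-1.46,0,0,0,0,1.6],[-0.98,-1.22,0,0,0,0,1.6],[-1.32,-0.85,0,0,0,0,1.6],[-1.51,-0.4,0,0,0,0,1.6],[-1.56,0.08,0,0,0,0,1.6],[-1.46,0.56,0,0,0,0,1.6],[-1.22,0.98,0,0,0,0,1.6],[-0.85,1.32,0,0,0,0,1.6],[-0.4,1.51,0,0,0,0,1.6],[0.08,1.56,0,0,0,0,1.6]
[0.56,1.46,0,0,0,0,1.6],[0.98,1.22,0,0,0,0,1.6],[1.32,0.85,0,0,0,0,1.6],[1.51,0.4,0,0,0,0,1.6],[1.56,-0.08,0,0,0,0,1.6],[1.46,-0.56,0,0,0,0,1.6],[1.22,-0.98,0,0,0,0,1.6],[0.85,-1.32,0,0,0,0,1.6],[0.4,-1.51,0,0,0,0,1.6],[-0.08,-1.56,0,0,0,0,1.6]
```

```bash
python3 -m handwheel '[[-0.56,-1.46,0,0,0,0,1.6],[-0.98,-1.22,0,0,0,0,1.6],[-1.32,-0.85,0,0,0,0,1.6],[-1.51,-0.4,0,0,0,0,1.6],[-1.56,0.08,0,0,0,0,1.6],[0,0,0,0,0,0,1.6],[0,0,0,0,0,0,1.6],[0,0,0,0,0,0,1.6],[0,0,0,0,0,0,1.6],[0,0,0,0,0,0,1.6]]'
python3 - <<'E'
from h import *
for n in("scene","side"):
    c=arm.read_camera(n); W=pts(c); X,Y,Z=np.moveaxis(W,-1,0); V=c["frame"].max(2)
    m=(Z>40)&(Z<110)&(np.hypot(X-520,Y-330)<40)&(V<70); p=W[m]; print(n,m.sum(),np.percentile(p[:,2],[0,2,98,100]).round(1) if m.any() else "")
E
```

```text
time_s: 13.6
eef_pos: [509.3, 283.2, 252.4]
orientation: [3.137, 0.154, -0.001]
force: [-3.8, -3.9, 9.2]
gripper_width: 0.238
scene 74 [ 90.5  91.9 107.7 108.5]
side 100 [ 86.1  88.5 108.7 109.8]
```

```bash
python3 -m handwheel '[[-1.46,0.56,0,0,0,0,1.6],[-1.22,0.98,0,0,0,0,1.6],[-0.85,1.32,0,0,0,0,1.6],[-0.4,1.51,0,0,0,0,1.6],[0.08,1.56,0,0,0,0,1.6],[0.56,1.46,0,0,0,0,1.6],[0.98,1.22,0,0,0,0,1.6],[1.32,0.85,0,0,0,0,1.6],[1.51,0.4,0,0,0,0,1.6],[1.56,-0.08,0,0,0,0,1.6]]'
python3 -m handwheel '[[1.46,-0.56,0,0,0,0,1.6],[1.22,-0.98,0,0,0,0,1.6],[0.85,-1.32,0,0,0,0,1.6],[0.4,-1.51,0,0,0,0,1.6],[-0.08,-1.56,0,0,0,0,1.6],[-0.56,-1.46,0,0,0,0,1.6],[-0.98,-1.22,0,0,0,0,1.6],[-1.32,-0.85,0,0,0,0,1.6],[-1.51,-0.4,0,0,0,0,1.6],[-1.56,0.08,0,0,0,0,1.6]]'
python3 - <<'E'
from h import *
for n in("scene","side"):
    c=arm.read_camera(n); W=pts(c); X,Y,Z=np.moveaxis(W,-1,0); V=c["frame"].max(2)
    m=(Z>40)&(Z<110)&(np.hypot(X-520,Y-330)<40)&(V<70); p=W[m]; print(n,m.sum(),np.percentile(p[:,2],[0,2,98,100]).round(1) if m.any() else "")
E
```

```text
time_s: 14.7
eef_pos: [530.8, 381.2, 252.2]
orientation: [3.136, 0.155, -0.001]
force: [-4.1, -8.3, 10.7]
gripper_width: 0.236
time_s: 15.7
eef_pos: [510.9, 282.7, 252.5]
orientation: [3.138, 0.152, 0.006]
force: [4.2, 1.2, 5.1]
gripper_width: 0.241
scene 113 [ 73.5  76.9 106.6 108.1]
side 140 [ 71.4  72.9 108.8 109.6]
```

```bash
A() { :; }
python3 -m handwheel '[[-1.46,0.56,0,0,0,0,1.6],[-1.22,0.98,0,0,0,0,1.6],[-0.85,1.32,0,0,0,0,1.6],[-0.4,1.51,0,0,0,0,1.6],[0.08,1.56,0,0,0,0,1.6],[0.56,1.46,0,0,0,0,1.6],[0.98,1.22,0,0,0,0,1.6],[1.32,0.85,0,0,0,0,1.6],[1.51,0.4,0,0,0,0,1.6],[1.56,-0.08,0,0,0,0,1.6]]'
python3 -m handwheel '[[1.46,-0.56,0,0,0,0,1.6],[1.22,-0.98,0,0,0,0,1.6],[0.85,-1.32,0,0,0,0,1.6],[0.4,-1.51,0,0,0,0,1.6],[-0.08,-1.56,0,0,0,0,1.6],[-0.56,-1.46,0,0,0,0,1.6],[-0.98,-1.22,0,0,0,0,1.6],[-1.32,-0.85,0,0,0,0,1.6],[-1.51,-0.4,0,0,0,0,1.6],[-1.56,0.08,0,0,0,0,1.6]]'
python3 -m handwheel '[[-1.46,0.56,0,0,0,0,1.6],[-1.22,0.98,0,0,0,0,1.6],[-0.85,1.32,0,0,0,0,1.6],[-0.4,1.51,0,0,0,0,1.6],[0.08,1.56,0,0,0,0,1.6],[0.56,1.46,0,0,0,0,1.6],[0.98,1.22,0,0,0,0,1.6],[1.32,0.85,0,0,0,0,1.6],[1.51,0.4,0,0,0,0,1.6],[1.56,-0.08,0,0,0,0,1.6]]'
python3 -m handwheel '[[1.46,-0.56,0,0,0,0,1.6],[1.22,-0.98,0,0,0,0,1.6],[0.85,-1.32,0,0,0,0,1.6],[0.4,-1.51,0,0,0,0,1.6],[-0.08,-1.56,0,0,0,0,1.6],[-0.56,-1.46,0,0,0,0,1.6],[-0.98,-1.22,0,0,0,0,1.6],[-1.32,-0.85,0,0,0,0,1.6],[-1.51,-0.4,0,0,0,0,1.6],[-1.56,0.08,0,0,0,0,1.6]]'
python3 - <<'E'
from h import *
for n in("scene","side"):
    c=arm.read_camera(n); W=pts(c); X,Y,Z=np.moveaxis(W,-1,0); V=c["frame"].max(2)
    hsv=cv2.cvtColor(c["frame"],cv2.COLOR_BGR2HSV)
    m=(Z>26)&(Z<110)&(np.hypot(X-520,Y-330)<40)&(V<70); p=W[m]; print(n,m.sum(),np.percentile(p[:,2],[0,2,98,100]).round(1) if m.any() else "")
    m=(Z>12)&(Z<26)&(hsv[...,1]>60)&(hsv[...,0]>8)&(hsv[...,0]<25)&(hsv[...,2]>80)&(X<620)&(X>300)&(Y>200)&(Y<450); p=W[m]; print(n,m.sum(),cv2.minAreaRect(p[:,:2].astype(np.float32)), p[:,0].min(),p[:,0].max())
    save(c,n+"4.png")
E
```

```text
time_s: 16.8
eef_pos: [530.8, 381.2, 252.2]
orientation: [3.136, 0.155, -0.001]
force: [-4.9, -8.7, 10.6]
gripper_width: 0.235
time_s: 17.8
eef_pos: [510.9, 282.7, 252.4]
orientation: [3.138, 0.152, 0.005]
force: [2.5, 2.2, 5.5]
gripper_width: 0.238
time_s: 18.8
eef_pos: [530.8, 381.2, 252.2]
orientation: [3.136, 0.155, -0.001]
force: [-4.9, -8.8, 10.9]
gripper_width: 0.239
time_s: 19.8
eef_pos: [510.9, 282.7, 252.4]
orientation: [3.138, 0.152, 0.005]
force: [3.3, 0.4, 6.4]
gripper_width: 0.237
scene 160 [ 41.   46.1 105.9 109.8]
scene 859 ((477.091796875, 329.2432861328125), (222.17208862304688, 68.4081802368164), 5.184390544891357) 363.6038467616572 590.746945168212
side 213 [ 38.7  40.7 108.8 109.7]
side 667 ((475.44952392578125, 325.4136962890625), (218.68014526367188, 77.14029693603516), 4.662431716918945) 363.852570219683 586.4486197741197
```

View pics/side4.png

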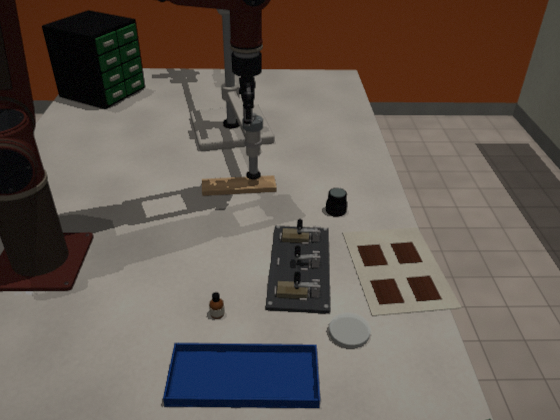

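Foot sole now ~40 mm, at (253,176), above the board. I'll take baseline forces at several crank angles in this free turn, then compare at the same angles one turn later.

```bash
cat > tf.py <<'E'
from workcell import arm; import numpy as np
s=arm.get_state(); d=s["eef_pos"][:2]-np.array([520.5,332]); a=np.arctan2(d[1],d[0]); f=s["force"]
print("ANG %.1f r %.1f Ft %.2f Fr %.2f tz %.3f"%(np.degrees(a),np.hypot(*d),-(f[0]*np.sin(a)-f[1]*np.cos(a)),f[0]*np.cos(a)+f[1]*np.sin(a),s["wrist_torque"][2]))
E
python3 -m handwheel '[[-1.46,0.56,0,0,0,0,1.6],[-1.22,0.98,0,0,0,0,1.6],[-0.85,1.32,0,0,0,0,1.6],[-0.4,1.51,0,0,0,0,1.6],[0.08,1.56,0,0,0,0,1.6],[0,0,0,0,0,0,1.6],[0,0,0,0,0,0,1.6],[0,0,0,0,0,0,1.6],[0,0,0,0,0,0,1.6],[0,0,0,0,0,0,1.6]]' >/dev/null; python3 tf.py
python3 -m handwheel '[[0.56,1.46,0,0,0,0,1.6],[0.98,1.22,0,0,0,0,1.6],[0,0,0,0,0,0,1.6],[0,0,0,0,0,0,1.6],[0,0,0,0,0,0,1.6],[0,0,0,0,0,0,1.6],[0,0,0,0,0,0,1.6],[0,0,0,0,0,0,1.6],[0,0,0,0,0,0,1.6],[0,0,0,0,0,0,1.6]]'>/dev/null; python3 tf.py
python3 -m handwheel '[[1.32,0.85,0,0,0,0,1.6],[1.51,0.4,0,0,0,0,1.6],[0,0,0,0,0,0,1.6],[0,0,0,0,0,0,1.6],[0,0,0,0,0,0,1.6],[0,0,0,0,0,0,1.6],[0,0,0,0,0,0,1.6],[0,0,0,0,0,0,1.6],[0,0,0,0,0,0,1.6],[0,0,0,0,0,0,1.6]]'>/dev/null; python3 tf.py
python3 -m handwheel '[[1.56,-0.08,0,0,0,0,1.6],[1.46,-0.56,0,0,0,0,1.6],[0,0,0,0,0,0,1.6],[0,0,0,0,0,0,1.6],[0,0,0,0,0,0,1.6],[0,0,0,0,0,0,1.6],[0,0,0,0,0,0,1.6],[0,0,0,0,0,0,1.6],[0,0,0,0,0,0,1.6],[0,0,0,0,0,0,1.6]]'>/dev/null; python3 tf.py
python3 -m handwheel '[[1.22,-0.98,0,0,0,0,1.6],[0.85,-1.32,0,0,0,0,1.6],[0,0,0,0,0,0,1.6],[0,0,0,0,0,0,1.6],[0,0,0,0,0,0,1.6],[0,0,0,0,0,0,1.6],[0,0,0,0,0,0,1.6],[0,0,0,0,0,0,1.6],[0,0,0,0,0,0,1.6],[0,0,0,0,0,0,1.6]]'>/dev/null; python3 tf.py
python3 -m handwheel '[[0.4,-1.51,0,0,0,0,1.6],[-0.08,-1.56,0,0,0,0,1.6],[-0.56,-1.46,0,0,0,0,1.6],[-0.98,-1.22,0,0,0,0,1.6],[-1.32,-0.85,0,0,0,0,1.6],[-1.51,-0.4,0,0,0,0,1.6],[-1.56,0.08,0,0,0,0,1.6],[0,0,0,0,0,0,1.6],[0,0,0,0,0,0,1.6],[0,0,0,0,0,0,1.6]]'; python3 tf.py
python3 - <<'E'
from h import *
for n in("scene","side"):
    c=arm.read_camera(n); W=pts(c); X,Y,Z=np.moveaxis(W,-1,0); V=c["frame"].max(2)
    m=(Z>21)&(Z<110)&(np.hypot(X-520,Y-330)<40)&(V<70); p=W[m]; print(n,m.sum(),np.percentile(p[:,2],[0,2,98,100]).round(1) if m.any() else "")
E
```

```text
ANG 165.7 r 50.0 Ft -3.91 Fr -0.22 tz 0.034
ANG 130.2 r 50.0 Ft -4.08 Fr -2.40 tz 0.030
ANG 94.5 r 50.0 Ft -3.10 Fr -3.09 tz -0.033
ANG 59.1 r 50.0 Ft -3.27 Fr -3.93 tz 0.018
ANG 23.8 r 50.1 Ft -3.93 Fr -1.54 tz -0.016
time_s: 25.9
eef_pos: [509.3, 283.2, 252.4]
orientation: [3.137, 0.155, -0.001]
force: [-4.5, -4.1, 9.4]
gripper_width: 0.24
ANG -103.0 r 50.0 Ft -3.47 Fr 5.05 tz -0.013
scene 181 [ 24.2  28.9 105.5 108.6]
side 244 [ 22.7  23.8 106.1 109.7]
```

```bash
python3 -m handwheel '[[-1.46,0.56,0,0,0,0,1.6],[-1.22,0.98,0,0,0,0,1.6],[-0.85,1.32,0,0,0,0,1.6],[-0.4,1.51,0,0,0,0,1.6],[0.08,1.56,0,0,0,0,1.6],[0,0,0,0,0,0,1.6],[0,0,0,0,0,0,1.6],[0,0,0,0,0,0,1.6],[0,0,0,0,0,0,1.6],[0,0,0,0,0,0,1.6]]' >/dev/null; python3 tf.py
python3 -m handwheel '[[0.56,1.46,0,0,0,0,1.6],[0.98,1.22,0,0,0,0,1.6],[0,0,0,0,0,0,1.6],[0,0,0,0,0,0,1.6],[0,0,0,0,0,0,1.6],[0,0,0,0,0,0,1.6],[0,0,0,0,0,0,1.6],[0,0,0,0,0,0,1.6],[0,0,0,0,0,0,1.6],[0,0,0,0,0,0,1.6]]'>/dev/null; python3 tf.py
python3 -m handwheel '[[1.32,0.85,0,0,0,0,1.6],[1.51,0.4,0,0,0,0,1.6],[0,0,0,0,0,0,1.6],[0,0,0,0,0,0,1.6],[0,0,0,0,0,0,1.6],[0,0,0,0,0,0,1.6],[0,0,0,0,0,0,1.6],[0,0,0,0,0,0,1.6],[0,0,0,0,0,0,1.6],[0,0,0,0,0,0,1.6]]'>/dev/null; python3 tf.py
```

```text
ANG 165.8 r 50.0 Ft -2.91 Fr -1.19 tz -0.005
ANG 130.2 r 50.0 Ft -3.27 Fr -1.42 tz -0.042
ANG 94.6 r 50.0 Ft -3.32 Fr -2.23 tz -0.021
```

```bash
python3 -m handwheel '[[1.56,-0.08,0,0,0,0,1.6],[1.46,-0.56,0,0,0,0,1.6],[0,0,0,0,0,0,1.6],[0,0,0,0,0,0,1.6],[0,0,0,0,0,0,1.6],[0,0,0,0,0,0,1.6],[0,0,0,0,0,0,1.6],[0,0,0,0,0,0,1.6],[0,0,0,0,0,0,1.6],[0,0,0,0,0,0,1.6]]'>/dev/null; for i in 1 2 3; do python3 tf.py; done
python3 - <<'E'
from h import *
for n in("scene","side"):
    c=arm.read_camera(n); W=pts(c); X,Y,Z=np.moveaxis(W,-1,0); V=c["frame"].max(2)
    m=(Z>10)&(Z<60)&(np.hypot(X-520,Y-330)<26)&(V<70); p=W[m]; print(n,m.sum(),np.percentile(p[:,2],[0,2,10]).round(1) if m.any() else "")
    im=cv2.resize(c["frame"][90:210,190:420],None,fx=3,fy=3,interpolation=cv2.INTER_CUBIC) if n=="side" else None
    if im is not None: cv2.imwrite("pics/side5.png",im)
E
python3 tf.py
```

```text
ANG 59.4 r 50.0 Ft -1.92 Fr -3.36 tz -0.006
ANG 59.4 r 50.0 Ft -1.92 Fr -3.36 tz -0.006
ANG 59.4 r 50.0 Ft -1.92 Fr -3.36 tz -0.006
scene 120 [17.8 18.6 23.2]
side 158 [12.7 15.2 17.7]
ANG 59.4 r 50.0 Ft -2.30 Fr -2.95 tz 0.012
```

View pics/side5.png

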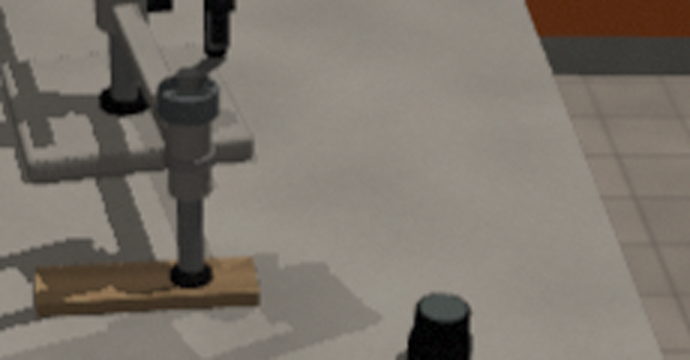

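The foot at (191,275) in the crop seems to rest on the board. A resting crank reads only friction, so I'll read the force while it moves (free is about 3.0 N).

```bash
python3 -m handwheel '[[0.15,-0.09,0,0,0,0,1.6],[0.15,-0.1,0,0,0,0,1.6],[0.14,-0.1,0,0,0,0,1.6],[0.14,-0.1,0,0,0,0,1.6],[0.14,-0.11,0,0,0,0,1.6],[0.13,-0.11,0,0,0,0,1.6],[0.13,-0.12,0,0,0,0,1.6],[0.12,-0.12,0,0,0,0,1.6],[0.12,-0.13,0,0,0,0,1.6],[0.11,-0.13,0,0,0,0,1.6]]'; python3 tf.py
```

```text
time_s: 31.1
eef_pos: [557.5, 365.7, 252.3]
orientation: [-3.136, -0.156, 0.002]
force: [-4.6, 0.2, 7.8]
gripper_width: 0.234
ANG 42.3 r 50.1 Ft 3.25 Fr -3.24 tz 0.007
```

```bash
python3 -m handwheel '[[0.12,-0.13,0,0,0,0,1.6],[0.11,-0.14,0,0,0,0,1.6],[0.11,-0.14,0,0,0,0,1.6],[0.1,-0.14,0,0,0,0,1.6],[0.1,-0.15,0,0,0,0,1.6],[0.09,-0.15,0,0,0,0,1.6],[0.09,-0.15,0,0,0,0,1.6],[0.08,-0.15,0,0,0,0,1.6],[0.08,-0.16,0,0,0,0,1.6],[0.07,-0.16,0,0,0,0,1.6]]'; python3 tf.py
```

```text
time_s: 32.1
eef_pos: [566.7, 351.6, 252.3]
orientation: [-3.135, -0.156, 0.003]
force: [-5.7, 2.6, 8.4]
gripper_width: 0.239
ANG 23.0 r 50.2 Ft 4.67 Fr -4.26 tz -0.048
```

```bash
python3 -m handwheel '[[0.07,-0.16,0,0,0,0,1.6],[0.06,-0.16,0,0,0,0,1.6],[0.05,-0.16,0,0,0,0,1.6],[0.05,-0.17,0,0,0,0,1.6],[0.04,-0.17,0,0,0,0,1.6],[0.03,-0.17,0,0,0,0,1.6],[0.03,-0.17,0,0,0,0,1.6],[0.02,-0.17,0,0,0,0,1.6],[0.02,-0.17,0,0,0,0,1.6],[0.01,-0.17,0,0,0,0,1.6]]'; python3 tf.py
```

```text
time_s: 33.1
eef_pos: [570.6, 335.6, 252.3]
orientation: [-3.134, -0.157, 0.002]
force: [-4.6, 5.7, 7.5]
gripper_width: 0.243
ANG 4.1 r 50.2 Ft 6.01 Fr -4.15 tz 0.013
```

```bash
python3 -m handwheel '[[0,-0.17,0,0,0,0,1.6],[0,-0.17,0,0,0,0,1.6],[0,-0.17,0,0,0,0,1.6],[0,-0.17,0,0,0,0,1.6],[-0.01,-0.17,0,0,0,0,1.6],[-0.01,-0.17,0,0,0,0,1.6],[-0.01,-0.17,0,0,0,0,1.6],[-0.02,-0.17,0,0,0,0,1.6],[-0.02,-0.17,0,0,0,0,1.6],[-0.03,-0.17,0,0,0,0,1.6]]'; python3 tf.py
python3 -m handwheel '[[0,0,0,0,0,0,1.6],[0,0,0,0,0,0,1.6],[0,0,0,0,0,0,1.6],[0,0,0,0,0,0,1.6],[0,0,0,0,0,0,1.6],[0,0,0,0,0,0,1.6],[0,0,0,0,0,0,1.6],[0,0,0,0,0,0,1.6],[0,0,0,0,0,0,1.6],[0,0,0,0,0,0,1.6]]'; python3 tf.py
```

```text
time_s: 34.1
eef_pos: [569.3, 319.4, 252.3]
orientation: [-3.132, -0.157, 0.003]
force: [-6.4, 8.6, 7.7]
gripper_width: 0.236
ANG -14.5 r 50.4 Ft 6.75 Fr -8.38 tz -0.020
time_s: 35.1
eef_pos: [569.2, 319.1, 252.3]
orientation: [-3.133, -0.157, 0.003]
force: [-6.7, 5.8, 7.5]
gripper_width: 0.238
ANG -14.8 r 50.4 Ft 3.87 Fr -8.00 tz -0.016
```

```bash
python3 -m handwheel '[[0,0,0,0,0,0,5],[0,0,0,0,0,0,5],[0,0,0,0,0,0,5],[0,0,0,0,0,0,5],[0,0,1,0,0,0,5],[0,0,1.5,0,0,0,5],[0,0,1.5,0,0,0,5],[0,0,1.5,0,0,0,5],[0,0,1.5,0,0,0,5],[0,0,0,0,0,0,5]]'
python3 -m handwheel '[[0.4,-2.4,0,0,0,-1.06,0],[0.4,-2.4,0,0,0,-1.06,0],[0.4,-2.4,0,0,0,-1.06,0],[0.4,-2.4,0,0,0,-1.06,0],[0.4,-2.4,0,0,0,-1.06,0],[0.4,-2.4,0,0,0,-1.06,0],[0.4,-2.4,0,0,0,-1.06,0],[0.4,-2.4,0,0,0,-1.06,0],[0.4,-2.4,0,0,0,-1.06,0],[0.7,-3,0,0,0,-1.06,0]]'
python3 - <<'E'
from h import *
for n in("scene","side"):
    c=arm.read_camera(n); W=pts(c); X,Y,Z=np.moveaxis(W,-1,0); V=c["frame"].max(2);hsv=cv2.cvtColor(c["frame"],cv2.COLOR_BGR2HSV)
    m=(Z>276)&(Z<294)&(np.hypot(X-520,Y-332)<75)&(V<80); p=W[m]; print(n,"knob",m.sum(),np.median(p,0).round(1))
    m=(hsv[...,0]>12)&(hsv[...,0]<35)&(hsv[...,1]>50)&(Z>22)&(Z<34)&(X>400)&(X<720)&(Y<150); k,l,st,ce=cv2.connectedComponentsWithStats(m.astype(np.uint8))
    for i in range(1,k):
        if st[i,4]>60: print(cv2.minAreaRect(W[l==i][:,:2].astype(np.float32)))
E
```

```text
time_s: 36.1
eef_pos: [571.9, 316.8, 325.6]
orientation: [-3.136, -0.154, -0.009]
force: [0.3, 0.9, 0.0]
gripper_width: 0.588
time_s: 37.1
eef_pos: [613.4, 69.8, 320.9]
orientation: [-3.138, 0.136, 0.001]
force: [0.9, -0.3, 1.3]
gripper_width: -0.002
scene knob 54 [571.5 314.7 284.5]
((633.8639526367188, 73.85504913330078), (41.51115417480469, 71.54861450195312), 84.84598541259766)
((615.8297729492188, -125.81581115722656), (39.19442367553711, 70.78929138183594), 84.3125228881836)
side knob 29 [567.2 312.9 281.5]
((630.884033203125, 70.09750366210938), (47.05120086669922, 67.4072494506836), 85.64461517333984)
((613.8513793945312, -126.94995880126953), (44.63041687011719, 68.90312957763672), 86.03007507324219)
```

```bash
python3 -m handwheel '[[0,0.3,-3,0,0,0,0],[-0.1,0,-3,0,0,0,0],[0,0,-3,0,0,0,0],[0,0,-3,0,0,0,0],[0,0,-3,0,0,0,0],[0,0,-3,0,0,0,0],[0,0,-3,0,0,0,0],[0,0,-2,0,0,0,0],[0,0,0,0,0,0,0],[0,0,0,0,0,0,0]]'
python3 - <<'E'
from h import *
c=arm.read_camera("wrist"); save(c,"w6.png"); s=arm.get_state(); print(s["eef_pos"],s["joint_pos"].round(2),proj(c,s["eef_pos"]))
E
```

```text
time_s: 38.2
eef_pos: [612.5, 73.7, 91.3]
orientation: [-3.139, 0.135, 0.001]
force: [0.6, 1.3, 0.3]
gripper_width: -0.002
[613.41269269  73.58845734  92.50020937] [-0.01  0.33  1.66  0.    1.14  1.65] (np.float64(284.0733465758462), np.float64(279.39115277868325))
```

View pics/w6.png

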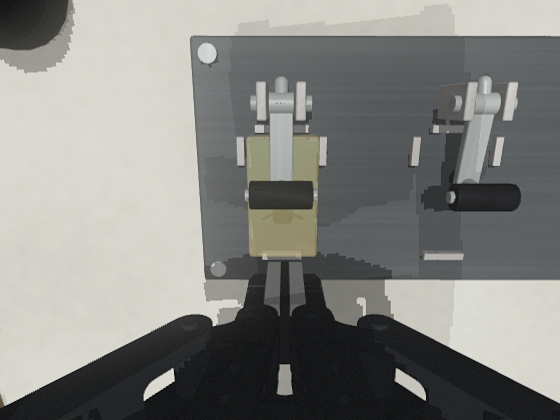

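The handle of finger 3 at (281,195) lies straight ahead of the closed tips (284,279). I'll descend and push it up.

```bash
python3 -m handwheel '[[0,0,-1,0,0,0,0],[0,0,-1,0,0,0,0],[0,0,-1,0,0,0,0],[0,0,-0.9,0,0,0,0],[0,0,0,0,0,0,0],[0,0,0,0,0,0,0],[0.5,-0.04,0,0,0,0,0],[0.5,-0.04,0,0,0,0,0],[0.5,-0.04,0,0,0,0,0],[0.4,-0.04,0,0,0,0,0]]'
python3 -m handwheel '[[0.5,-0.04,0,0,0,0,0],[0.5,-0.04,0,0,0,0,0],[0.5,-0.04,0,0,0,0,0],[0.4,-0.04,0,0,0,0,0],[0.4,-0.04,0,0,0,0,0],[0,0,0,0,0,0,0],[0,0,0,0,0,0,0],[0,0,0,0,0,0,0],[0,0,0,0,0,0,0],[0,0,0,0,0,0,0]]'
python3 - <<'E'
from h import *
c=arm.read_camera("side"); W=pts(c); X,Y,Z=np.moveaxis(W,-1,0); V=c["frame"].max(2)
cv2.imwrite("pics/side6.png",cv2.resize(c["frame"][200:320,240:360],None,fx=4,fy=4,interpolation=cv2.INTER_CUBIC))
E
```

```text
time_s: 39.25
eef_pos: [626.1, 72.1, 49.7]
orientation: [3.139, -0.136, -0.022]
force: [-16.2, 1.8, 1.1]
gripper_width: 0.0
time_s: 40.25
eef_pos: [626.5, 72.2, 43.3]
orientation: [3.136, -0.132, -0.102]
force: [-83.1, 2.5, 35.7]
gripper_width: 0.002
```

View pics/side6.png

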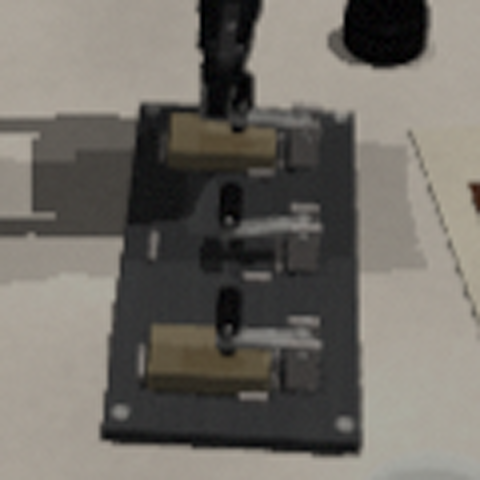

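The tip wedged low against the finger and did not lift it; contact was under the handle in the crop at (238,105). I'll back off and instead pinch the sleeve by its ends and lead it along its arc.

```bash
python3 -m handwheel '[[-0.9,0.08,0,0,0,0,0],[-0.9,0.08,0,0,0,0,0],[-1.1,0.1,0,0,0,0,0],[-1.3,0.1,0,0,0,0,0],[0,0,0,0,0,0,0],[0,0,1,0,0,0,0],[0,0,2,0,0,0,3],[0,0,2,0,0,0,5.5],[0,0,1,0,0,0,5.5],[0,0,0,0,0,0,5.5]]'
python3 - <<'E'
from h import *
c=arm.read_camera("wrist"); W=pts(c); X,Y,Z=np.moveaxis(W,-1,0); V=c["frame"].max(2)
m=(Z>50)&(Z<72)&(V<70)&(X>620)&(X<665)&(Y>40)&(Y<100); p=W[m]; print(m.sum(),cv2.minAreaRect(p[:,:2].astype(np.float32)),np.percentile(p[:,2],[50,98]))
hsv=cv2.cvtColor(c["frame"],cv2.COLOR_BGR2HSV)
m=(hsv[...,0]>12)&(hsv[...,0]<35)&(hsv[...,1]>50)&(Z>22)&(Z<34)&(Y>20); print(cv2.minAreaRect(W[m][:,:2].astype(np.float32)))
print(arm.get_state()["eef_pos"])
E
```

```text
time_s: 41.3
eef_pos: [615.1, 73.1, 115.2]
orientation: [-3.138, 0.136, -0.008]
force: [-0.6, 0.0, -0.3]
gripper_width: 0.638
1376 ((641.6760864257812, 72.88651275634766), (29.37708282470703, 12.880403518676758), 85.63164520263672) [64.30240486 66.29123826]
((631.726806640625, 73.06819915771484), (39.452728271484375, 69.02116394042969), 85.04972076416016)
[613.94857237  73.13935955 113.52694437]
```

```bash
python3 -m handwheel '[[1.4,0,0,0,0,0,5.5],[1.4,-0.05,0,0,0,0,5.5],[0,0,0,0,0,0,5.5],[0,0,-1.5,0,0,0,5.5],[0,0,-1.5,0,0,0,5.5],[0,0,-1.5,0,0,0,5.5],[0,0,-1.2,0,0,0,5.5],[0,0,-0.6,0,0,0,5.5],[0,0,0,0,0,0,5.5],[0,0,0,0,0,0,5.5]]'
python3 -m handwheel '[[0,0,0,0,0,0,2.2],[0,0,0,0,0,0,2.2],[0,0,0,0,0,0,2.2],[0,0,0,0,0,0,2.2],[0,0,0,0,0,0,2.2],[0,0,0,0,0,0,2.2],[0,0,0,0,0,0,2.2],[0,0,0,0,0,0,2.2],[0,0,0,0,0,0,2.2],[0,0,0,0,0,0,2.2]]'
```

```text
time_s: 42.35
eef_pos: [640.9, 72.7, 49.5]
orientation: [-3.139, 0.136, -0.001]
force: [-0.2, -0.3, 0.4]
gripper_width: 0.646
time_s: 43.35
eef_pos: [641.5, 73.0, 50.6]
orientation: [-3.138, 0.136, -0.003]
force: [-1.1, 1.3, 5.7]
gripper_width: 0.33
```

```bash
python3 -m handwheel '[[0.24,-0.02,0.4,0,0,0,2.2],[0.24,-0.02,0.39,0,0,0,2.2],[0.31,-0.03,0.36,0,0,0,2.2],[0.32,-0.03,0.33,0,0,0,2.2],[0.38,-0.03,0.28,0,0,0,2.2],[0.38,-0.03,0.26,0,0,0,2.2],[0.42,-0.04,0.21,0,0,0,2.2],[0.42,-0.04,0.18,0,0,0,2.2],[0.45,-0.04,0.12,0,0,0,2.2],[0.46,-0.04,0.09,0,0,0,2.2]]'
python3 -m handwheel '[[0.46,-0.04,0.02,0,0,0,2.2],[0.46,-0.04,0,0,0,0,2.2],[0.46,-0.04,-0.05,0,0,0,2.2],[0.46,-0.04,-0.1,0,0,0,2.2],[0,0,0,0,0,0,4.5],[0,0,0,0,0,0,5],[0,0,0,0,0,0,5],[0,0,2,0,0,0,5],[0,0,2,0,0,0,5],[0,0,2,0,0,0,5]]'
python3 - <<'E'
from h import *
c=arm.read_camera("side"); W=pts(c); X,Y,Z=np.moveaxis(W,-1,0)
cv2.imwrite("pics/side7.png",cv2.resize(c["frame"][200:320,240:360],None,fx=4,fy=4,interpolation=cv2.INTER_CUBIC))
E
```

```text
time_s: 44.35
eef_pos: [678.5, 69.7, 77.2]
orientation: [-3.138, 0.136, -0.005]
force: [0.5, 2.4, 1.8]
gripper_width: 0.328
time_s: 45.35
eef_pos: [694.4, 67.7, 134.0]
orientation: [3.138, -0.136, -0.003]
force: [-0.6, 0.6, -0.1]
gripper_width: 0.586
```

View pics/side7.png

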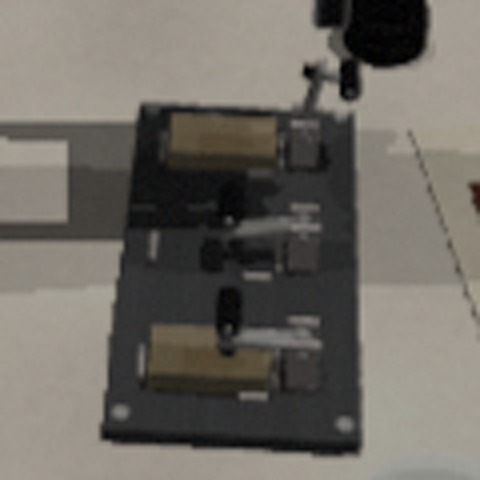

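Finger 3 stands up at (315,85). Now I'll take its block.

```bash
python3 -m handwheel '[[-1.7,0.15,0,0,0,0,6],[-1.7,0.15,0,0,0,0,6],[-1.7,0.15,0,0,0,0,6],[-1.7,0.1,0,0,0,0,6],[0,0,0,0,0,0,6],[0,0,-2.2,0,0,0,6],[0,0,-2.2,0,0,0,6],[0,0,-2.2,0,0,0,6],[0,0,-1,0,0,0,6],[0,0,0,0,0,0,6]]'
python3 -m handwheel '[[0,0,-1.4,0,0,0,6],[0,0,-1.2,0,0,0,6],[0,0,-1,0,0,0,6],[0,0,-0.6,0,0,0,6],[0,0,-0.3,0,0,0,6],[0,0,0,0,0,0,6],[0,0,0,0,0,0,6],[0,0,0,0,0,0,3],[0,0,0,0,0,0,3],[0,0,0,0,0,0,3]]'
python3 -m handwheel '[[0,0,0,0,0,0,3],[0,0,0,0,0,0,3],[0,0,0,0,0,0,3],[0,0,0,0,0,0,3],[0,0,0.5,0,0,0,3],[0,0,1,0,0,0,3],[0,0,1.5,0,0,0,3],[0,0,2,0,0,0,3],[0,0,2,0,0,0,3],[0,0,2,0,0,0,3]]'
```

```text
time_s: 46.4
eef_pos: [626.0, 73.2, 55.9]
orientation: [3.138, -0.136, -0.006]
force: [-0.1, 0.5, 0.2]
gripper_width: 0.704
time_s: 47.4
eef_pos: [628.1, 73.4, 14.2]
orientation: [-3.139, 0.136, -0.003]
force: [0.2, -0.0, 3.7]
gripper_width: 0.454
time_s: 48.4
eef_pos: [627.5, 73.4, 105.2]
orientation: [-3.139, 0.136, -0.001]
force: [-0.7, 0.3, -0.8]
gripper_width: 0.452
```

```bash
python3 -m handwheel '[[-0.3,-2,0,0,0,0,3],[-0.5,-3,0,0,0,0,3],[-0.5,-3,0,0,0,0,3],[-0.5,-3,0,0,0,0,3],[-0.5,-3,0,0,0,0,3],[-0.5,-3,0,0,0,0,3],[-0.5,-3,0,0,0,0,3],[-0.5,-3,0,0,0,0,3],[-0.5,-3,0,0,0,0,3],[-0.5,-3,0,0,0,0,3]]'
python3 -m handwheel '[[-0.5,-3,0,0,0,0,3],[-0.5,-3,0,0,0,0,3],[-0.5,-3,0,0,0,0,3],[-0.35,-3,0,0,0,0,3],[0,-1.4,0,0,0,0,3],[0,0,0,0,0,0,3],[0,0,-2,0,0,0,3],[0,0,-2,0,0,0,3],[0,0,-2,0,0,0,3],[0,0,0,0,0,0,3]]'
python3 - <<'E'
from h import *
s=arm.get_state();print(s["eef_pos"],s["gripper_width"],s["force"],s["joint_pos"].round(2))
c=arm.read_camera("wrist");W=pts(c);hsv=cv2.cvtColor(c["frame"],cv2.COLOR_BGR2HSV);H,S=hsv[...,0],hsv[...,1]
m=(H>12)&(H<35)&(S>50)&(W[...,2]<75); p=W[m];print(m.sum(),np.median(p,0),p.min(0),p.max(0))
save(c,"w8.png")
E
```

```text
time_s: 49.4
eef_pos: [579.2, -217.9, 104.6]
orientation: [3.138, -0.136, 0.002]
force: [-0.3, 0.2, 0.1]
gripper_width: 0.45
time_s: 50.4
eef_pos: [559.1, -347.1, 39.9]
orientation: [-3.134, 0.134, 0.008]
force: [-0.7, 0.5, -1.1]
gripper_width: 0.453
[ 559.05511422 -347.07865039   39.88212624] 0.4529841458169531 [-0.68191234  0.46175181 -1.09474201] [-0.68  0.49  1.56  0.    1.1   0.98]
3118 [ 565.69243259 -348.04966658   54.17940777] [ 546.70845936 -367.88132802   52.08846485] [ 586.22935969 -327.17313241   74.52878935]
```

View pics/w8.png

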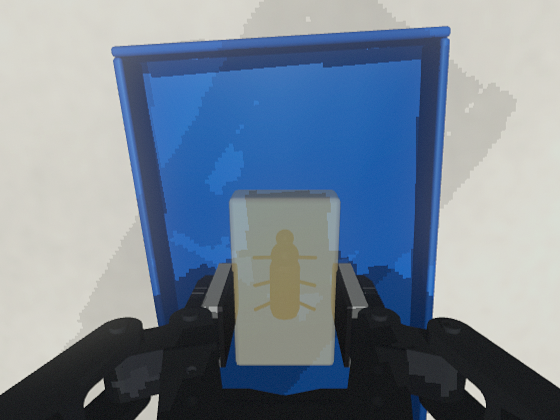

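The block is held level over the tray, at (285,280) in the wrist view. I'll lower and release it.

```bash
python3 -m handwheel '[[0,0,-1,0,0,0,3],[0,0,-1,0,0,0,3],[0,0,-0.6,0,0,0,3],[0,0,-0.4,0,0,0,3],[0,0,-0.2,0,0,0,3],[0,0,0,0,0,0,3],[0,0,0,0,0,0,3],[0,0,0,0,0,0,5.8],[0,0,0,0,0,0,5.8],[0,0,0,0,0,0,5.8]]'
python3 -m handwheel '[[0,0,0,0,0,0,5.8],[0,0,1,0,0,0,5.8],[0,0,2,0,0,0,5.8],[0,0,2,0,0,0,5.8],[0,0,2,0,0,0,5.8],[0,0,2,0,0,0,5.8],[0,0,2,0,0,0,5.8],[0,0,0,0,0,0,5.8],[0,0,0,0,0,0,5.8],[0,0,0,0,0,0,5.8]]'
python3 - <<'E'
from h import *
for n in("wrist","scene","side"):
    c=arm.read_camera(n);W=pts(c);X,Y,Z=np.moveaxis(W,-1,0);hsv=cv2.cvtColor(c["frame"],cv2.COLOR_BGR2HSV);H,S=hsv[...,0],hsv[...,1]
    m=(H>12)&(H<35)&(S>40)&(Z<34)&(Z>14)&(X>370)&(X<700)&(Y<-0); k,l,st,ce=cv2.connectedComponentsWithStats(m.astype(np.uint8))
    for i in range(1,k):
        if st[i,4]>60: print(n,ce[i].round(),cv2.minAreaRect(W[l==i][:,:2].astype(np.float32)),np.percentile(W[l==i][:,2],[10,50,90]))
E
```

```text
time_s: 51.45
eef_pos: [561.0, -350.7, 11.5]
orientation: [3.138, -0.136, 0.001]
force: [-0.6, 0.4, 0.4]
gripper_width: 0.68
time_s: 52.45
eef_pos: [560.1, -350.0, 119.8]
orientation: [-3.137, 0.136, 0.003]
force: [-0.1, 0.8, -0.2]
gripper_width: 0.678
wrist [286. 203.] ((568.2374267578125, -351.5754699707031), (23.615589141845703, 35.82659149169922), 84.17677307128906) [19.78646774 20.6379979  21.54436629]
scene [251. 258.] ((613.8646240234375, -125.09204864501953), (40.320030212402344, 76.93852233886719), 84.70915222167969) [24.94444439 27.98277464 30.43072581]
scene [176. 300.] ((570.339111328125, -348.3540954589844), (37.89768981933594, 26.716867446899414), 14.254267692565918) [17.67912971 19.91063396 21.80609657]
side [299. 292.] ((629.479736328125, -134.52243041992188), (40.49774169921875, 39.804527282714844), 71.36712646484375) [16.79744444 25.64335468 28.97674953]
side [272. 375.] ((565.8836059570312, -358.96185302734375), (25.04140281677246, 37.240291595458984), 84.55184173583984) [17.42639394 19.40361201 21.44971324]
```

```bash
python3 -m handwheel '[[0.7,2.5,0,0,0,0,5.5],[0.7,2.5,0,0,0,0,5.5],[0.7,2.5,0,0,0,0,5.5],[0.7,2.5,0,0,0,0,5.5],[0.7,2.5,0,0,0,0,5.5],[0.7,2.5,0,0,0,0,5.5],[0.7,2.5,0,0,0,0,5.5],[0.7,2.5,0,0,0,0,5.5],[0.87,2.4,0,0,0,0,5.5],[0,0,0,0,0,0,5.5]]'
python3 - <<'E'
from h import *
c=arm.read_camera("wrist"); W=pts(c); X,Y,Z=np.moveaxis(W,-1,0); V=c["frame"].max(2)
m=(Z>50)&(Z<72)&(V<70)&(X>605)&(X<645)&(Y>-155)&(Y<-100); p=W[m]; print(m.sum(),cv2.minAreaRect(p[:,:2].astype(np.float32)),np.percentile(p[:,2],[50,98]))
print(arm.get_state()["eef_pos"])
E
```

```text
time_s: 53.6
eef_pos: [625.8, -123.4, 120.3]
orientation: [-3.137, 0.131, 0.002]
force: [1.0, -0.3, -0.1]
gripper_width: 0.645
1201 ((624.6365356445312, -126.42807006835938), (29.2943115234375, 12.292027473449707), 85.08319091796875) [64.27979748 66.11892831]
[ 625.40882336 -125.0491845   120.36184026]
```

```bash
python3 -m handwheel '[[-0.05,-0.1,-1.5,0,0,0,5.5],[0,0,-1.5,0,0,0,5.5],[0,0,-1.5,0,0,0,5.5],[0,0,-1.2,0,0,0,5.5],[0,0,-0.8,0,0,0,5.5],[0,0,-0.5,0,0,0,5.5],[0,0,0,0,0,0,5.5],[0,0,0,0,0,0,2.2],[0,0,0,0,0,0,2.2],[0,0,0,0,0,0,2.2]]'
python3 -m handwheel '[[0,0,0,0,0,0,2.2],[0,0,0,0,0,0,2.2],[0,0,0,0,0,0,2.2],[0,0,0,0,0,0,2.2],[0,0,0,0,0,0,2.2],[0,0,0,0,0,0,2.2],[0,0,0,0,0,0,2.2],[0,0,0,0,0,0,2.2],[0,0,0,0,0,0,2.2],[0,0,0,0,0,0,2.2]]'
python3 -m handwheel '[[0.24,-0.02,0.4,0,0,0,2.2],[0.24,-0.02,0.39,0,0,0,2.2],[0.31,-0.03,0.36,0,0,0,2.2],[0.32,-0.03,0.33,0,0,0,2.2],[0.38,-0.03,0.28,0,0,0,2.2],[0.38,-0.03,0.26,0,0,0,2.2],[0.42,-0.04,0.21,0,0,0,2.2],[0.42,-0.04,0.18,0,0,0,2.2],[0.45,-0.04,0.12,0,0,0,2.2],[0.46,-0.04,0.09,0,0,0,2.2]]'
python3 -m handwheel '[[0.46,-0.04,0.02,0,0,0,2.2],[0.46,-0.04,0,0,0,0,2.2],[0.46,-0.04,-0.05,0,0,0,2.2],[0.46,-0.04,-0.1,0,0,0,2.2],[0,0,0,0,0,0,4.5],[0,0,0,0,0,0,5],[0,0,0,0,0,0,5],[0,0,2,0,0,0,5],[0,0,2,0,0,0,5],[0,0,2,0,0,0,5]]'
python3 - <<'E'
from h import *
c=arm.read_camera("side")
cv2.imwrite("pics/side9.png",cv2.resize(c["frame"][200:400,160:380],None,fx=3,fy=3,interpolation=cv2.INTER_CUBIC))
print(arm.get_state()["eef_pos"])
E
```

```text
time_s: 54.65
eef_pos: [625.7, -126.6, 52.5]
orientation: [-3.137, 0.136, -0.002]
force: [-1.8, 3.9, 4.2]
gripper_width: 0.329
time_s: 55.65
eef_pos: [625.7, -126.6, 52.6]
orientation: [-3.138, 0.136, -0.002]
force: [-1.4, 5.5, 5.5]
gripper_width: 0.329
time_s: 56.65
eef_pos: [662.3, -129.9, 79.1]
orientation: [-3.138, 0.136, -0.003]
force: [0.6, 7.9, 1.5]
gripper_width: 0.325
time_s: 57.65
eef_pos: [679.5, -133.0, 137.1]
orientation: [3.138, -0.137, 0.0]
force: [-0.4, -0.3, 1.1]
gripper_width: 0.583
[ 681.69725975 -133.63966376  141.78999871]
```

View pics/side9.png

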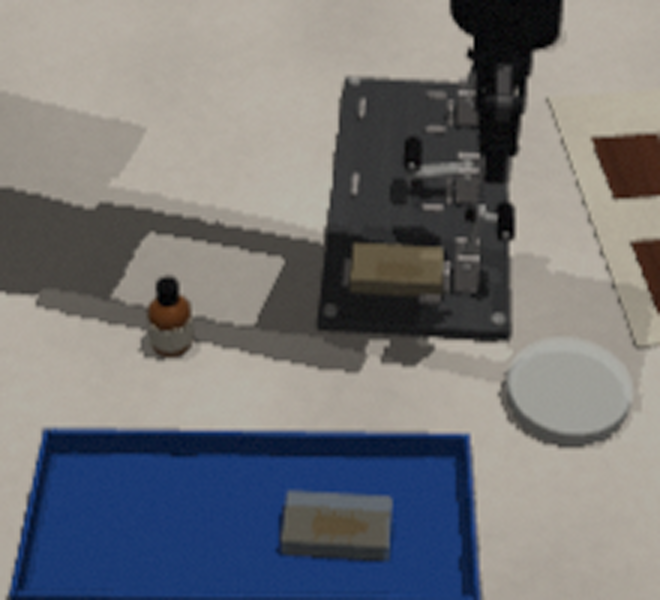

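Finger 1 is up at (500,225), and block 3 lies in the tray at (337,525). Now block 1.

```bash
python3 -m handwheel '[[-1.8,0.18,0,0,0,0,6],[-1.8,0.18,0,0,0,0,6],[-1.8,0.18,0,0,0,0,6],[-1.8,0.18,0,0,0,0,6],[0,0,0,0,0,0,6],[0,0,-2.2,0,0,0,6],[0,0,-2.2,0,0,0,6],[0,0,-2.2,0,0,0,6],[0,0,-1,0,0,0,6],[0,0,0,0,0,0,6]]'
python3 -m handwheel '[[0,0,-1.4,0,0,0,6],[0,0,-1.2,0,0,0,6],[0,0,-1,0,0,0,6],[0,0,-0.6,0,0,0,6],[0,0,-0.4,0,0,0,6],[0,0,0,0,0,0,6],[0,0,0,0,0,0,6],[0,0,0,0,0,0,6],[0,0,0,0,0,0,6],[0,0,0,0,0,0,6]]'
```

```text
time_s: 58.7
eef_pos: [606.7, -125.0, 58.2]
orientation: [-3.138, 0.136, 0.005]
force: [1.0, 0.7, -0.3]
gripper_width: 0.701
time_s: 59.7
eef_pos: [607.9, -125.3, 14.5]
orientation: [3.138, -0.136, 0.001]
force: [0.3, 0.3, 0.6]
gripper_width: 0.7
```

```bash
python3 -m handwheel '[[0,0,0,0,0,0,3],[0,0,0,0,0,0,3],[0,0,0,0,0,0,3],[0,0,0,0,0,0,3],[0,0,0.5,0,0,0,3],[0,0,1,0,0,0,3],[0,0,1.5,0,0,0,3],[0,0,2,0,0,0,3],[0,0,2,0,0,0,3],[0,0,2,0,0,0,3]]'
python3 -m handwheel '[[-1.4,-2.2,0,0,0,0,3],[-1.4,-2.2,0,0,0,0,3],[-1.4,-2.2,0,0,0,0,3],[-1.4,-2.2,0,0,0,0,3],[-1.5,-2.3,0,0,0,0,3],[-1.5,-2.3,0,0,0,0,3],[-1.5,-2.3,0,0,0,0,3],[-1.5,-2.3,0,0,0,0,3],[-1.4,-2.2,0,0,0,0,3],[-1.4,-2.1,0,0,0,0,3]]'
python3 -m handwheel '[[0,0,0,0,0,0,3],[0,0,-2,0,0,0,3],[0,0,-2,0,0,0,3],[0,0,-2,0,0,0,3],[0,0,0,0,0,0,3],[0,0,0,0,0,0,3],[0,0,0,0,0,0,3],[0,0,0,0,0,0,3],[0,0,0,0,0,0,3],[0,0,0,0,0,0,3]]'
python3 - <<'E'
from h import *
c=arm.read_camera("wrist");W=pts(c);hsv=cv2.cvtColor(c["frame"],cv2.COLOR_BGR2HSV);H,S=hsv[...,0],hsv[...,1]
m=(H>12)&(H<35)&(S>40)&(W[...,2]<75); p=W[m];print(m.sum(),np.median(p,0),p.min(0),p.max(0)); print(arm.get_state()["eef_pos"])
E
```

```text
time_s: 60.7
eef_pos: [607.8, -125.2, 106.2]
orientation: [3.138, -0.136, 0.002]
force: [1.1, 0.3, -0.6]
gripper_width: 0.452
time_s: 61.7
eef_pos: [463.2, -349.4, 105.6]
orientation: [3.138, -0.136, 0.002]
force: [-0.4, -0.4, -0.9]
gripper_width: 0.454
time_s: 62.7
eef_pos: [463.9, -348.4, 44.8]
orientation: [3.138, -0.136, 0.001]
force: [0.3, -0.5, -0.6]
gripper_width: 0.45
4784 [ 478.33596108 -350.13831066   58.30548118] [ 433.99147825 -369.31368454    0.4610483 ] [ 574.48779176 -191.53705305   74.86081339]
[ 463.77244535 -348.3538526    44.55845562]
```

```bash
python3 -m handwheel '[[0,0,-1,0,0,0,3],[0,0,-1,0,0,0,3],[0,0,-0.9,0,0,0,3],[0,0,-0.5,0,0,0,3],[0,0,-0.2,0,0,0,3],[0,0,0,0,0,0,3],[0,0,0,0,0,0,3],[0,0,0,0,0,0,5.8],[0,0,0,0,0,0,5.8],[0,0,0,0,0,0,5.8]]'
python3 -m handwheel '[[0,0,0,0,0,0,5.8],[0,0,1,0,0,0,5.8],[0,0,2,0,0,0,5.8],[0,0,3,0,0,0,5.8],[0,0,3,0,0,0,5.8],[0,0,3,0,0,0,5.8],[0,0,3,0,0,0,0],[0,0,0,0,0,0,0],[0,0,0,0,0,0,0],[0,0,0,0,0,0,0]]'
python3 -m handwheel '[[2.6,2.1,0,0,0,0,0],[2.6,2.1,0,0,0,0,0],[2.6,2.1,0,0,0,0,0],[2.6,2.1,0,0,0,0,0],[2.6,2.1,0,0,0,0,0],[2.6,2.1,0,0,0,0,0],[2.5,2.1,0,0,0,0,0],[2.5,2.2,0,0,0,0,0],[2.5,2.2,0,0,0,0,0],[2.4,2.2,0,0,0,0,0]]'
python3 - <<'E'
from h import *
s=arm.get_state();print(s["eef_pos"])
for n in("scene","side"):
    c=arm.read_camera(n);W=pts(c);X,Y,Z=np.moveaxis(W,-1,0);hsv=cv2.cvtColor(c["frame"],cv2.COLOR_BGR2HSV);H,S,V=cv2.split(hsv)
    m=(H>12)&(H<35)&(S>40)&(Z<34)&(Z>14)&(X>370)&(X<700)&(Y<-250); k,l,st,ce=cv2.connectedComponentsWithStats(m.astype(np.uint8))
    for i in range(1,k):
        if st[i,4]>40: print(n,ce[i].round(),cv2.minAreaRect(W[l==i][:,:2].astype(np.float32)),np.percentile(W[l==i][:,2],[10,50,90]))
    m=(V<70)&(Z>60)&(Z<90)&(X>650)&(X<735)&(Y<120)&(Y>-160); k,l,st,ce=cv2.connectedComponentsWithStats(m.astype(np.uint8))
    for i in range(1,k):
        if st[i,4]>20: print(n,"handle",ce[i].round(),np.median(W[l==i],0).round(1),cv2.minAreaRect(W[l==i][:,:2].astype(np.float32)))
E
```

```text
time_s: 63.75
eef_pos: [463.9, -348.4, 8.5]
orientation: [3.138, -0.136, 0.001]
force: [-0.5, 0.0, 0.2]
gripper_width: 0.681
time_s: 64.75
eef_pos: [463.0, -347.6, 157.1]
orientation: [-3.137, 0.136, 0.002]
force: [-1.3, 0.5, -0.5]
gripper_width: 0.006
time_s: 65.75
eef_pos: [718.4, -133.8, 155.5]
orientation: [-3.138, 0.136, 0.006]
force: [-0.1, -0.7, 0.7]
gripper_width: -0.006
[ 718.39850697 -133.80725407  155.5493375 ]
scene [157. 274.] ((475.47772216796875, -348.45745849609375), (42.30860137939453, 27.306568145751953), 2.275899887084961) [17.56788905 20.32558592 22.08849971]
scene [176. 300.] ((569.888916015625, -350.10791015625), (27.06720542907715, 40.64572525024414), 89.84149169921875) [18.19452613 19.96417172 22.48944505]
scene handle [332. 233.] [713.8  65.1  81.1] ((711.8192138671875, 65.75057220458984), (31.7366943359375, 15.069292068481445), 87.37332153320312)
scene handle [270. 277.] [ 699.  -140.2   81. ] ((696.8016357421875, -138.25387573242188), (21.285701751708984, 9.729924201965332), 84.26228332519531)
side [224. 375.] ((472.6987609863281, -357.209716796875), (24.480276107788086, 37.99501037597656), 87.21405029296875) [17.50305661 19.31533495 21.29166819]
side [272. 375.] ((565.77783203125, -358.3989562988281), (23.895248413085938, 37.18809127807617), 86.57955169677734) [17.34216432 19.04342501 21.32238041]
side handle [327. 219.] [709.   58.9  78.9] ((709.7012329101562, 63.62364959716797), (34.244468688964844, 10.311114311218262), 85.03690338134766)
side handle [318. 220.] [687.   64.5  75.4] ((685.8017578125, 64.74908447265625), (8.145137786865234, 10.960363388061523), 22.058570861816406)
side handle [328. 273.] [ 691.  -138.3   79.8] ((689.9837036132812, -135.29002380371094), (30.7771053314209, 13.601289749145508), 86.32011413574219)
side handle [318. 273.] [ 670.1 -135.3   78.7] ((671.1401977539062, -132.2251434326172), (15.298969268798828, 15.485246658325195), 84.57948303222656)
```

```bash
python3 -m handwheel '[[0.5,0,-2,0,0,0,0],[0,0,-2,0,0,0,0],[0,0,-2,0,0,0,0],[0,0,-2,0,0,0,0],[0,0,-1.1,0,0,0,0],[0,0,0,0,0,0,0],[-0.5,0.04,0,0,0,0,0],[-0.5,0.04,0,0,0,0,0],[-0.5,0.04,0,0,0,0,0],[-0.5,0.04,0,0,0,0,0]]'
python3 -m handwheel '[[-0.5,0.04,0,0,0,0,0],[-0.5,0.04,0,0,0,0,0],[-0.5,0.04,0,0,0,0,0],[-0.5,0.04,0,0,0,0,0],[-0.5,0.04,0,0,0,0,0],[-0.5,0.04,0,0,0,0,0],[0,0,0,0,0,0,0],[0,0,0,0,0,0,0],[0,0,0,0,0,0,0],[0,0,0,0,0,0,0]]'
python3 - <<'E'
from h import *
s=arm.get_state();print(s["eef_pos"])
c=arm.read_camera("scene")
cv2.imwrite("pics/scene10.png",cv2.resize(c["frame"][180:300,210:370],None,fx=4,fy=4,interpolation=cv2.INTER_CUBIC))
E
```

```text
time_s: 66.85
eef_pos: [706.3, -134.1, 69.9]
orientation: [3.137, -0.136, 0.013]
force: [6.4, 0.2, 1.0]
gripper_width: -0.003
time_s: 67.85
eef_pos: [673.6, -131.2, 66.9]
orientation: [-3.139, 0.136, 0.0]
force: [0.3, -0.1, -0.4]
gripper_width: 0.001
[ 673.61783443 -131.16284168   66.94418426]
```

View pics/scene10.png

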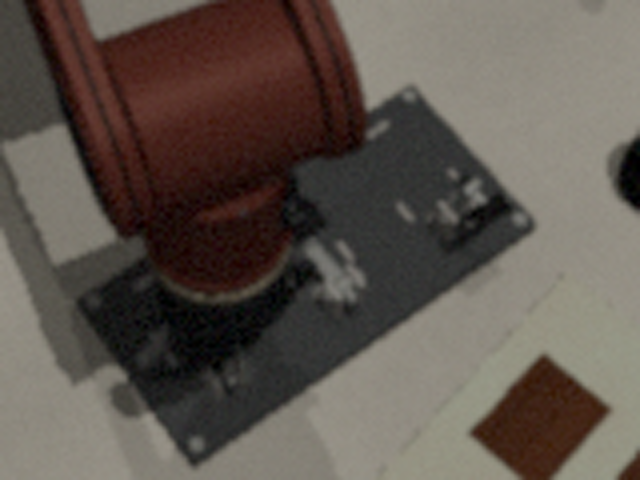

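The arm hides finger 1 here (around (230,350)); the force dropped to zero, so it probably fell. I'll do finger 3 the same way, then check both.

```bash
python3 -m handwheel '[[0,0,2,0,0,0,0],[0,0,2,0,0,0,0],[0,0,2,0,0,0,0],[0,0,2,0,0,0,0],[1.1,3.2,1,0,0,0,0],[1.1,3.2,0,0,0,0,0],[1.1,3.2,0,0,0,0,0],[1.1,3.2,0,0,0,0,0],[1.1,3.2,0,0,0,0,0],[1.2,3.3,0,0,0,0,0]]'
python3 -m handwheel '[[0,0,0,0,0,0,0],[0,0,-2,0,0,0,0],[0,0,-2,0,0,0,0],[0,0,-2,0,0,0,0],[0,0,-2,0,0,0,0],[0,0,-1.1,0,0,0,0],[0,0,0,0,0,0,0],[-0.5,0.04,0,0,0,0,0],[-0.5,0.04,0,0,0,0,0],[-0.5,0.04,0,0,0,0,0]]'
python3 -m handwheel '[[-0.5,0.04,0,0,0,0,0],[-0.5,0.04,0,0,0,0,0],[-0.5,0.04,0,0,0,0,0],[-0.5,0.04,0,0,0,0,0],[-0.5,0.04,0,0,0,0,0],[-0.5,0.04,0,0,0,0,0],[-0.5,0.04,0,0,0,0,0],[0,0,0,0,0,0,0],[0,0,0,0,0,0,0],[0,0,0,0,0,0,0]]'
python3 -m handwheel '[[0,0,2,0,0,0,0],[0,0,2,0,0,0,0],[0,0,3,0,0,0,0],[0,0,4,0,0,0,0],[-3,0,4,0,0,0,0],[-5,0,3,0,0,0,0],[-5,0,0,0,0,0,0],[-5,0,0,0,0,0,0],[-5,0,0,0,0,0,0],[-5,0,0,0,0,0,0]]'
python3 - <<'E'
from h import *
for n in("scene","side"):
    c=arm.read_camera(n);W=pts(c);X,Y,Z=np.moveaxis(W,-1,0);hsv=cv2.cvtColor(c["frame"],cv2.COLOR_BGR2HSV);H,S,V=cv2.split(hsv)
    save(c,n+"11.png")
    m=(V<70)&(Z>45)&(Z<95)&(X>590)&(X<735)&(Y<120)&(Y>-160); k,l,st,ce=cv2.connectedComponentsWithStats(m.astype(np.uint8))
    for i in range(1,k):
        if st[i,4]>20: print(n,"handle",ce[i].round(),np.median(W[l==i],0).round(1),cv2.minAreaRect(W[l==i][:,:2].astype(np.float32)))
    m=(Z>276)&(Z<294)&(np.hypot(X-520,Y-332)<75)&(V<80); p=W[m]; print(n,"knob",m.sum(),np.median(p,0).round(1))
    m=(Z>12)&(Z<26)&(S>60)&(H>8)&(H<25)&(V>80)&(X<620)&(X>300)&(Y>200)&(Y<450); p=W[m]; print(n,"board",m.sum(),cv2.minAreaRect(p[:,:2].astype(np.float32)))
    m=(H>12)&(H<35)&(S>40)&(Z<34)&(Z>14)&(X>370)&(X<700)&(Y<-250); k,l,st,ce=cv2.connectedComponentsWithStats(m.astype(np.uint8))
    for i in range(1,k):
        if st[i,4]>40: print(n,"block",ce[i].round(),cv2.minAreaRect(W[l==i][:,:2].astype(np.float32)),np.median(W[l==i][:,2]))
E
```

```text
time_s: 68.9
eef_pos: [740.9, 63.1, 157.0]
orientation: [3.139, -0.136, -0.0]
force: [-0.1, 0.2, -0.3]
gripper_width: 0.001
time_s: 69.9
eef_pos: [727.0, 62.9, 68.1]
orientation: [-3.139, 0.136, -0.007]
force: [8.2, -0.2, 0.1]
gripper_width: -0.004
time_s: 70.9
eef_pos: [690.5, 65.8, 65.9]
orientation: [3.139, -0.136, -0.001]
force: [0.6, -0.7, 0.4]
gripper_width: 0.002
time_s: 71.9
eef_pos: [415.9, 65.8, 241.7]
orientation: [3.139, -0.136, 0.0]
force: [-0.2, -0.4, 0.9]
gripper_width: -0.003
scene handle [314. 218.] [643.2  72.   57.2] ((641.2019653320312, 71.95152282714844), (32.724937438964844, 14.164559364318848), 83.25759887695312)
scene handle [286. 237.] [634.2 -27.   56.8] ((633.6712036132812, -26.295427322387695), (32.881988525390625, 12.338276863098145), 87.57567596435547)
scene handle [256. 257.] [ 626.  -127.5   56.6] ((623.9632568359375, -125.91590118408203), (33.61665344238281, 13.781234741210938), 84.16644287109375)
scene knob 54 [572.  315.1 284.6]
scene board 904 ((476.11236572265625, 328.4073486328125), (222.94093322753906, 68.61003112792969), 5.5862202644348145)
sce
[... 451 characters left out ...]
] [630.1 -31.1  55. ] ((630.8173828125, -28.59577178955078), (34.180816650390625, 12.242037773132324), 86.8648910522461)
side handle [296. 279.] [ 621.4 -132.    54.6] ((622.047119140625, -129.44915771484375), (33.675960540771484, 13.670719146728516), 86.91195678710938)
side knob 29 [567.2 311.1 281. ]
side board 734 ((474.9296875, 325.97796630859375), (217.21917724609375, 72.64310455322266), 5.170225620269775)
side block [223. 375.] ((471.87713623046875, -357.4920959472656), (24.186662673950195, 39.35327911376953), 85.17790222167969) 19.094323524785743
side block [272. 375.] ((565.9002075195312, -358.6289367675781), (23.92249298095703, 40.40696716308594), 88.22483825683594) 19.1131198023675
```

View pics/side11.png

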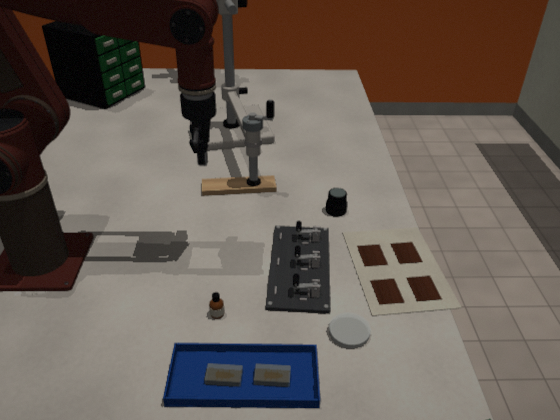

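Everything is in place: all three handles are low (around (298,255)), both blocks lie flat in the tray at (223,375) and (272,375), the foot is on the board at (253,183), and the bystanders haven't moved. I'm handing in.

```bash
python3 -c "
from workcell import arm; s=arm.get_state(); print(s['time_s'],s['eef_pos'],s['force']); print(arm.sign_off())"
```

```text
72.0 [411.79574231  66.25689124 240.53448918] [ 1.55674108 -0.46203914 -0.39054436]
the job is handed in; nothing more can be done
None
```

The job is done and handed in at 72 s. By my last checks everything is in place, though `sign_off()` gave no verdict and I had no direct reading of the foot force.

- **Board:** I slid it flat under the raised leg. The foot stands about 1 mm off its long middle line and about 46 mm from its middle.
- **Leg:** I wound the crank down until the force at the moving knob rose from about 3 N free to 6.75 N. By the stated stiffness that is roughly 75 N on the foot, and it should ease back to about 60 N now the knob is released. After release the knob stayed where I left it.
- **Stage:** There were two blocks, in the outer nests. I lifted each spring finger before taking its block out. Both blocks now lie flat side by side in the tray, with their tops about 20 mm above the bench. All three fingers are folded down, with handle tops at about 57 mm, the same as the middle finger, which I never moved.
- **Other things:** In the last picture the bottle, lens and dish look unmoved, judged by eye only. The gripper was clear of everything.

**What went wrong or disagreed:**
- My first try at lifting finger 3, by pushing it with closed tips, wedged and reached about 83 N at the wrist, below the 120 N limit. I backed off and instead gripped the handle by its ends and led it round; I used that for both lifted fingers.
- Readings with the crank at rest showed only friction, so I judged the load from the force while it was turning.
- The camera estimate of where the foot first touched differed from the force-based one by about 30° of crank, or about 20 N.

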